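# Vent the test rail, unclip the tested spray handles, shut the valve

## Task

Slide the valve's black grip so that it lines up with the green mark (vent), and leave it there while you pull every blue handle straight up off the test rail against its sprung catch and lay it in the grey tray. Handles must lie on the tray floor, side by side, not on top of one another. When all are in the tray, slide the grip to line up with the red mark (shut); do not disturb the loose black sleeves and the steel coupling standing about.

Things in the scene. Friction and masses are not known exactly. Their poses are not given: they have to be found in the camera images.
- valve_base: White valve block screwed to the bench, 100 (x) x 240 (y) x 30 (z) mm, origin at the centre of its underside; the slide track runs along its own y axis in the middle of its top.
- valve_top (a point): Centre of the top of the valve's black sliding grip: 28 (block x) x 20 (block y) x 45 (z) mm, standing on the block's top, so this point is 75 mm over the bench. It slides along the block's y, 70 mm either way from the block's centre, against 2.5 N of friction, and stays where left. A white line on top marks its middle.
- mark_green: Green mark (vent): a block 24 x 8 (along the track) x 8 mm high on the valve block, centred 32 mm beside the track's line; origin at the centre of its underside, axes as the valve block's. The grip is lined up when both are at the same place along the track (y of this frame).
- mark_red: Red mark (shut): as the green one.
- rack: Test rail fixed to the bench: grey plate 100 (x) x 310 (y) x 6 mm with an aluminium rail along y, 24 mm wide, top 36 mm over the bench. Origin: centre of the underside. Handles straddle the rail, their x along the rack's x, at y -112.5, -37.5, 37.5 and 112.5 mm. Brass sprung catches in the rail's +x side hold each by its lip: about 8 N straight up frees it.
- tray: Loose grey open tray, 300 (x) x 145 (y) x 22 (z) mm outside, walls and floor 5 mm, 0.9 kg; origin at the centre of its underside. Room for four handles side by side with their length across it (along the tray's y).
- handle1: Blue spray handle, red strip on top; absent in some runs. Origin: mid of its body, 100 (x -56 to 44) x 34 (y) x 28 (z -14 to 14) mm; steel nut d 22 at x 44 to 57. Feet down to z -38 at x -35 to -13.5 and 18.5 to 36.5 straddle the rail. 0.2 kg. Grasp across y. Clipped on, its origin is 50 mm over the bench; on its feet, 38 mm over what it stands on.
- handle2: As handle1.
- handle3: As handle1.
- handle4: As handle1.
- sleeve1: Bystander: loose upright black sleeve, d 42, 88 mm high; origin under its centre.
- sleeve2: As sleeve1.
- coupling: Bystander: loose upright steel coupling, d 42, 50 mm high; origin under its centre.
- valve (a joint): Position of the valve's grip along its track, m: 0 at the -y end of the valve block's track, 0.14 at the +y end.
Mind the look-alikes: they are no part of the job. What is shaped like the handle1 but brown, purple or yellow is not meant.

How it is judged:
On the way, in this order (a step that is already met when the one before it is completed fails the run):
1. the grip stands at the green mark and every handle is still on the rail (y of valve_top in the frame of mark_green between -0.007 and 0.007 m and distance of each of handle1, handle2, handle3, handle4 from where it was at the start of the episode below 0.02 m), for 0.3 s.
2. every handle lies in the tray, let go, the grip still at the green mark (y of valve_top in the frame of mark_green between -0.01 and 0.01 m and x of handle1 in the frame of tray between -0.145 and 0.145 m and y of handle1 in the frame of tray between -0.05 and 0.05 m and z of handle1 in the frame of tray between 0.008 and 0.048 m and linear speed of each of handle1, handle2, handle3, handle4 below 0.03 m/s and contact force between each of handle1, handle2, handle3, handle4 and the fingers below 0.1 N and x of handle2 in the frame of tray between -0.145 and 0.145 m and y of handle2 in the frame of tray between -0.05 and 0.05 m and z of handle2 in the frame of tray between 0.008 and 0.048 m and x of handle3 in the frame of tray between -0.145 and 0.145 m and y of handle3 in the frame of tray between -0.05 and 0.05 m and z of handle3 in the frame of tray between 0.008 and 0.048 m and x of handle4 in the frame of tray between -0.145 and 0.145 m and y of handle4 in the frame of tray between -0.05 and 0.05 m and z of handle4 in the frame of tray between 0.008 and 0.048 m), for 0.3 s.
3. the grip stands at the red mark, the handles still in the tray (y of valve_top in the frame of mark_red between -0.007 and 0.007 m and x of handle1 in the frame of tray between -0.145 and 0.145 m and y of handle1 in the frame of tray between -0.05 and 0.05 m and z of handle1 in the frame of tray between 0.008 and 0.048 m and linear speed of each of handle1, handle2, handle3, handle4 below 0.03 m/s and contact force between each of handle1, handle2, handle3, handle4 and the fingers below 0.1 N and x of handle2 in the frame of tray between -0.145 and 0.145 m and y of handle2 in the frame of tray between -0.05 and 0.05 m and z of handle2 in the frame of tray between 0.008 and 0.048 m and x of handle3 in the frame of tray between -0.145 and 0.145 m and y of handle3 in the frame of tray between -0.05 and 0.05 m and z of handle3 in the frame of tray between 0.008 and 0.048 m and x of handle4 in the frame of tray between -0.145 and 0.145 m and y of handle4 in the frame of tray between -0.05 and 0.05 m and z of handle4 in the frame of tray between 0.008 and 0.048 m), for 0.3 s.
At the end, for the whole second after the job is handed in: The valve grip is within 7 mm of the red mark along the track; every handle lies at rest on the floor of the tray (middle within the walls, none on top of another), and the tray is level (all of step 3 and angle between tray's own z axis and vertical below 0.1 rad); the robot touches nothing.
It fails at once if a handle is pulled off its catch while the grip is more than 10 mm from the green mark (not (y of valve_top in the frame of mark_green between -0.01 and 0.01 m) and (distance of handle1 from where it was at the start of the episode between 0.03 and 0.08 m or distance of handle2 from where it was at the start of the episode between 0.03 and 0.08 m or distance of handle3 from where it was at the start of the episode between 0.03 and 0.08 m or distance of handle4 from where it was at the start of the episode between 0.03 and 0.08 m)).
It fails at once if a sleeve or the coupling is pushed more than 30 mm or knocked over (distance of any of sleeve1, sleeve2, coupling from where it was at the start of the episode above 0.03 m or angle between any of sleeve1, sleeve2, coupling's own z axis and vertical above 0.6 rad).
Of handle1, handle2, handle3, handle4 only 3 to 4 are there at a start; the rules pass over those that are not, and their reading is None.
At some moment in a run one of tray may be knocked a few centimetres aside while the robot is not near it.
Once in a run the grip may slacken for a moment while it holds something.
It also fails if it takes over 210 s, if anything falls off the work surface, if the arm or the gripper's body presses on something with over 40 N, if the wrist force passes 120 N, or if a joint passes its speed limit or range.

## Robot

A 6-joint arm with a two-finger parallel gripper is mounted at the origin on the work surface. World frame = base frame: x ahead of the robot, y to its left, z up, the work surface at z = 0. Lengths are in m, angles in rad, forces in N, time in s.
With the tool pointing down it reaches from about 0.375 to 0.9 m from the base axis. Payload 3.1 kg.
Tool frame: the origin (TCP) lies on the centre line of the jaws, within the pads' length; the fingertips stand 14 mm ahead of it and the grasp point (between the pads) lies 5 mm behind it; z points along the fingers, y is the line along which they close (so a half turn about z gives the same grasp; the last joint's range is limited). The gripper opens to 87 mm and grips with 3 to 60 N. Pads are 19 mm wide; open, the fingers measure 117 mm over their backs; the gripper's body (75 mm by 190 mm) begins 51 mm behind the grasp point.
Start: joints at [1.081, 0.527, 1.433, -0, 1.181, -0.178], TCP at [0.191, 0.595, 0.237] pointing down, gripper open.
Joint ranges: [-3.08, 3.08], [-0.75, 2.2], [0.22, 2.44], [-1.43, 4.57], [0, 2.65], [-2.85, 2.85]. Speed limits (rad/s): [2.79, 2.79, 3.14, 3.14, 3.14, 3.14].

## Interface

Orientations are given as a 3x3 rotation matrix whose columns are the frame's x, y, z axes.
In Python, from rig import r gives the robot as it stands.
- The arm moves only by the tool drive_tool, never from a script. Its argument "rows" is a list of rows, each an object of numbers: "tx", "ty", "tz": the shift along the tool's x, y, z in mm; "turn": the turn about the tool's z in degrees; "fingers": the opening, from 0 (shut) to 1 (fully open). In form: [{"tx": .., "ty": .., "tz": .., "turn": .., "fingers": ..}, ...]. A call has 1 to 8 rows; each row shifts and turns the commanded pose from where the row before left it, along the tool's axes as they then stand; what a row does not reach is not made up. A row lasts 1/10 s, in which the tool goes at most 50 mm and 8.59 degrees, less where a joint would pass 70% of its speed; a pose out of reach is approached as far as the arm can. A call is refused whole if a number of a shift passes 50 or a number of a turn 8.59, either way. A call with a gripper value outside its range is refused whole. The fingers move at their own pace and stop on an object; "squeeze" is the grip in N (left out, the last holds). Time passes only in rows, so rows that do not move let the fingers close. It gives the time, the measured TCP pose, the force, the opening and the grip force at its end, in the units of the state.
- r.state(): the state, without advancing time (a new reading comes with each control period).
- r.grab_frame(name): name is "scene" or "side" or "wrist"; returns the picture (400x640x3 uint8, red, green, blue); there is no depth.
- r.camera_model(name): a dict with "fx", "fy", "cx", "cy" (pixels), "extrinsics" (4x4, takes a point from world to camera coordinates). Camera axes: x right, y down, z forward; pixel columns grow to the right and rows downward; lengths in m; the calibration is good to about 2 mm. A picture is of the moment at which its call begins: read the wrist's pose just before it. camera_model takes no time and is no camera call; for the wrist camera it gives the pose at the moment of the call.
- r.finish_job(): hands the job in; it is judged then, once.
The state is a dict: "clock": time; "joints": joint angles; "joint_velocities": joint speeds; "joint_torque": joint torques, N m; "eef_pos": TCP position; "orientation": TCP orientation; "force": force on the tool from outside, world axes, zero at the start; "wrist_torque": the same for the moment, N m; "width": opening from 0.0 (shut) to 1.0 (fully open); "finger_force": force on a finger pad.
Only numpy, scipy, OpenCV 4.12 (cv2) and the standard library are available. Lean on these libraries where they do the work, as an engineer would, in place of code of your own. Each camera call takes 0.05 s, during which the arm holds its last target. There are 200 camera calls.

## Working session

There is one attempt and no reset: what is moved stays moved. The work goes in short steps, Python scripts to look and compute and a tool call to move; the robot and the scene stay as the last step left them, time stands still between calls to the robot, and variables do not carry over. Pictures are saved under pics/ and viewed, at most 14 in all, crops included, and the job is handed in when it is done.

Besides the shell and the picture viewer there is one more tool, called after ">>>" as name([rows], argument=value, ...), one row to a line, values as JSON. drive_tool: Moves the arm, as the interface text tells. Its arguments: {"type":"object","properties":{"rows":{"type":"array","items":{"type":"object","properties":{"tx":{"type":"number"},"ty":{"type":"number"},"tz":{"type":"number"},"turn":{"type":"number"},"fingers":{"type":"number"}}}},"squeeze":{"type":"number"}},"required":["rows"]}

```bash
mkdir -p pics; ls
cat > h.py <<'E'
from rig import r
import numpy as np, cv2
def snap(n,f):
    m=r.camera_model(n); im=r.grab_frame(n); cv2.imwrite('pics/'+f,im[:,:,::-1]); return im,m
def ray(m,u,v,z):
    E=np.array(m['extrinsics']);R=E[:3,:3];t=E[:3,3];c=-R.T@t
    d=R.T@np.array([(u-m['cx'])/m['fx'],(v-m['cy'])/m['fy'],1.]); return c+d*(z-c[2])/d[2]
def proj(m,p):
    E=np.array(m['extrinsics']);q=E[:3,:3]@np.array(p)+E[:3,3]; return np.array([m['fx']*q[0]/q[2]+m['cx'],m['fy']*q[1]/q[2]+m['cy']])
E
python3 - <<'E'
from h import *
s=r.state();print(s)
for n in("scene","side","wrist"):
    im,m=snap(n,n+'0.png');print(n,m['fx'],np.round(m['extrinsics'],3).tolist())
E
```

```text
pics
{'clock': 0.0, 'joints': array([ 1.08151213e+00,  5.28455952e-01,  1.43389948e+00,  1.42803584e-05,
        1.18138723e+00, -1.78476293e-01]), 'joint_velocities': array([-0.00018529, -0.0006798 ,  0.0006158 , -0.00029955, -0.00140137,
       -0.00088628]), 'joint_torque': array([ 6.67779568e-04, -4.40044713e+01, -1.76595962e+01,  6.33548666e-02,
        5.80525026e-02, -1.47984233e-04]), 'eef_pos': array([0.19076288, 0.5944423 , 0.23557877]), 'orientation': array([[-9.52084938e-01,  3.05832022e-01, -1.02215202e-03],
       [ 3.05833476e-01,  9.52083141e-01, -1.89153655e-03],
       [ 3.94681257e-04, -2.11351176e-03, -9.99997689e-01]]), 'force': array([-0.55644602, -0.35543722, -0.13949379]), 'wrist_torque': array([-0.00224788, -0.02464906,  0.03623474]), 'finger_force': 0.0, 'width': 1.0008450755259501}
scene 438.19337325480586 [[-0.391, 0.92, 0.021, 0.278], [0.591, 0.268, -0.761, -0.257], [-0.705, -0.285, -0.649, 1.8], [0.0, 0.0, 0.0, 1.0]]
side 363.03935890391017 [[0.812, -0.584, -0.018, -0.514], [-0.42, -0.562, -0.712, 0.261], [0.406, 0.586, -0.702, 0.789], [0.0, 0.0, 0.0, 1.0]]
wrist 316.65692835313155 [[0.305, 0.952, -0.002, -0.623], [0.908, -0.291, 0.302, -0.037], [0.287, -0.094, -0.953, 0.392], [0.0, 0.0, 0.0, 1.0]]
```

View pics/scene0.png

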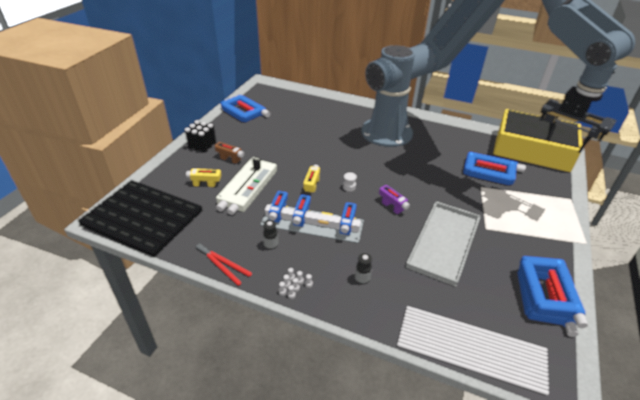

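View pics/side0.png

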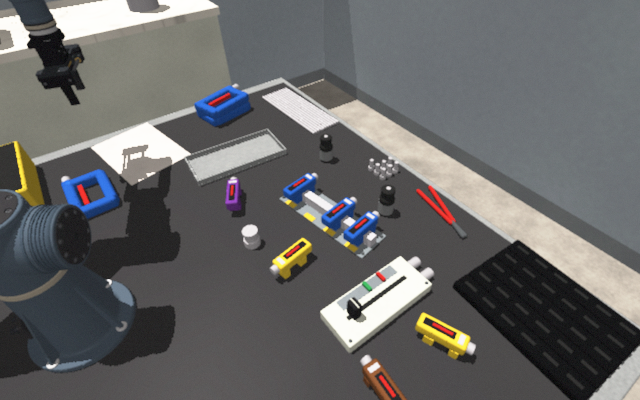

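The scene picture shows three blue handles on the rail at (277,205), (302,208), (347,217), the valve at (248,187), the tray at (445,240), the sleeves at (270,235) and (364,267), and the coupling at (350,181). The side picture confirms this, and shows green at (367,286) and red at (381,276).

Run:
```python
import cv2
s=cv2.imread('pics/side0.png')
cv2.imwrite('pics/c1.png',cv2.resize(s[170:355,260:450],None,fx=4,fy=3.2,interpolation=cv2.INTER_CUBIC)) 
a=cv2.imread('pics/scene0.png')
cv2.imwrite('pics/c2.png',cv2.resize(a[150:290,205:405],None,fx=4,fy=4,interpolation=cv2.INTER_CUBIC))
```

```text
(no output)
```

View pics/c1.png

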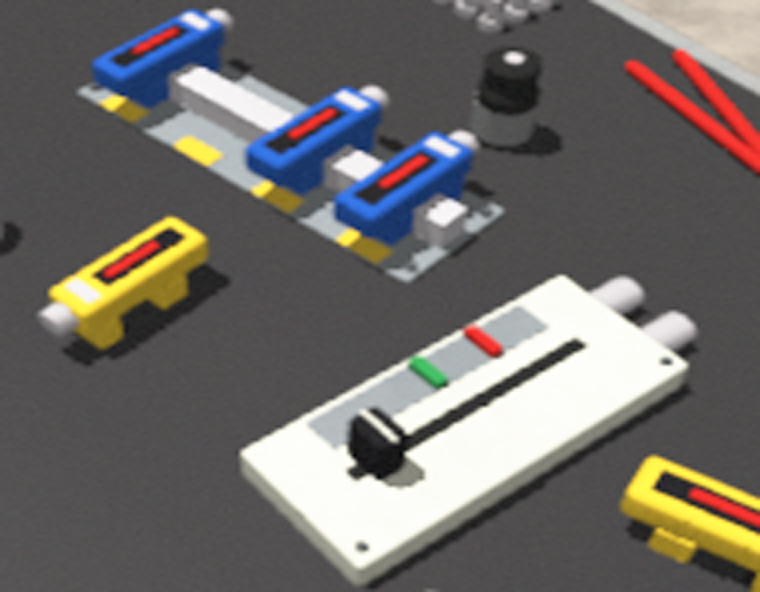

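View pics/c2.png

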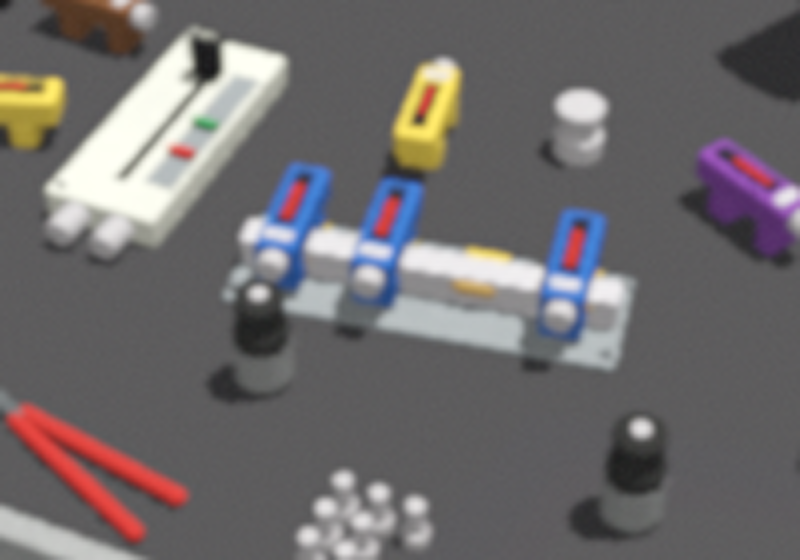

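The crops show the rail with handles at side-crop (157,43), (314,133) and (402,178). The third slot is empty. The marks are green (428,372) and red (483,340), and the grip top is at about (385,422). Sleeve1 stands close behind the handle nearest the valve.

Run:
```python
from h import *
ms=r.camera_model('side');mc=r.camera_model('scene')
S=lambda x,y,z:np.round(ray(ms,260+x/4,170+y/3.2,z)*1000).tolist()[:2]
C=lambda x,y,z:np.round(ray(mc,205+x/4,150+y/4,z)*1000).tolist()[:2]
print('strips side',[S(x,y,.064) for x,y in((157,43),(314,133),(402,178))])
print('strips scene',[C(x,y,.064) for x,y in((576,243),(388,213),(294,200))])
print('rail plate corners side', [S(x,y,.006) for x,y in((78,92),(410,282),(503,210))])
print('scene', [C(x,y,.006) for x,y in((636,278),(616,370),(222,298))])
print('green',S(428,370,.038),C(205,123,.038),'red',S(483,338,.038),C(182,151,.038))
print('grip',S(385,423,.075),C(206,38,.075))
print('block side',[S(x,y,.03) for x,y in((242,455),(563,277),(688,362),(360,575))])
print('block scene',[C(x,y,.03) for x,y in((195,28),(290,60),(155,235),(45,185))])
print('sleeves base',C(262,378,0),C(632,518,0),'coup',C(578,155,0),'coup top',C(580,105,.05),'sl top',C(258,292,.088),C(641,428,.088),S(514,60,.088))
print('tray side',[np.round(ray(ms,u,v,.022)*1000).tolist()[:2] for u,v in((186,158),(274,131),(287,150),(196,182))])
print('tray scene',[np.round(ray(mc,u,v,.022)*1000).tolist()[:2] for u,v in((438,203),(481,212),(447,282),(409,263))])
print('yellow',S(130,262,.052))
```

```text
strips side [[584.0, 38.0], [605.0, -112.0], [619.0, -182.0]]
strips scene [[581.0, 44.0], [609.0, -101.0], [625.0, -174.0]]
rail plate corners side [[535.0, 73.0], [591.0, -229.0], [685.0, -210.0]]
scene [[539.0, 83.0], [640.0, 101.0], [693.0, -205.0]]
green [533.0, -309.0] [542.0, -302.0] red [575.0, -308.0] [582.0, -301.0]
grip [474.0, -342.0] [479.0, -333.0]
block side [[416.0, -297.0], [654.0, -292.0], [658.0, -386.0], [417.0, -395.0]]
block scene [[416.0, -383.0], [424.0, -283.0], [674.0, -274.0], [658.0, -386.0]]
sleeves base [751.0, -140.0] [763.0, 156.0] coup [407.0, -14.0] coup top [402.0, -17.0] sl top [749.0, -139.0] [759.0, 153.0] [746.0, -143.0]
tray side [[384.0, 400.0], [688.0, 362.0], [666.0, 241.0], [366.0, 269.0]]
tray scene [[381.0, 284.0], [368.0, 419.0], [696.0, 371.0], [672.0, 260.0]]
yellow [446.0, -143.0]
```

```bash
cat >> h.py <<'E'
def st():
    s=r.state();R=s['orientation'];return s,s['eef_pos']*1000,np.degrees(np.arctan2(R[1,1],R[0,1]))
def go(x,y,z,ang=None):
    s,p,a=st();R=s['orientation'];d=R.T@(np.array([x,y,z])-p)
    print('t %.1f pos %s ang %.1f f %s w %.2f ff %.1f'%(s['clock'],np.round(p),a,np.round(s['force'],1),s['width'],s['finger_force']))
    print('tool shift',np.round(d,1),'len %.0f'%np.linalg.norm(d),'turn',None if ang is None else round(a-ang,1))
E
grep -c . h.py
```

```text
15
```

>>> drive_tool([
  {"tx":-37,"ty":-27},
  {"tx":-37,"ty":-27},
  {"tx":-37,"ty":-27},
  {"tx":-37,"ty":-27},
  {"tx":-37,"ty":-27},
  {"tx":-37,"ty":-27},
  {"tx":-37,"ty":-27},
  {"tx":-37,"ty":-27},
])

```text
validation failed for argument at $.ro...
```

>>> drive_tool([
  {"tx":-37,"ty":-27},
  {"tx":-37,"ty":-27},
  {"tx":-37,"ty":-27},
  {"tx":-37,"ty":-27},
  {"turn":8},
  {"turn":8},
  {"turn":8},
  {"turn":8},
])

```text
validation failed for argument at $.ro...
```

>>> drive_tool([
  {"turn":8},
  {"turn":8},
  {"turn":8},
  {"turn":8},
  {"turn":8},
])

```text
validation failed for argument at $.ro...
```

```bash
python3 -c "
from h import *
go(505,-335,237,0)"
```

```text
t 0.1 pos [191. 595. 236.] ang 72.2 f [1.5 0.5 0.2] w 1.00 ff 0.0
tool shift [-5.834e+02 -7.890e+02 -1.000e-01] len 981 turn 72.2
```

>>> drive_tool([
  {"tx":-37,"ty":-27,"tz":0,"turn":0,"fingers":1},
  {"tx":-37,"ty":-27,"tz":0,"turn":0,"fingers":1},
  {"tx":-37,"ty":-27,"tz":0,"turn":0,"fingers":1},
  {"tx":-37,"ty":-27,"tz":0,"turn":0,"fingers":1},
  {"tx":-37,"ty":-27,"tz":0,"turn":0,"fingers":1},
  {"tx":-37,"ty":-27,"tz":0,"turn":0,"fingers":1},
  {"tx":-37,"ty":-27,"tz":0,"turn":0,"fingers":1},
  {"tx":-37,"ty":-27,"tz":0,"turn":0,"fingers":1},
])

```text
clock: 0.95
eef_pos: [0.4076, 0.2972, 0.2365]
orientation: [[-0.952, 0.306, -0.0], [0.306, 0.952, -0.0], [0.0, -0.0, -1.0]]
force: [0.1, 0.3, 0.1]
width: 1.001
finger_force: 0.0
```

>>> drive_tool([
  {"tx":-37,"ty":-27,"tz":0,"turn":0,"fingers":1},
  {"tx":-37,"ty":-27,"tz":0,"turn":0,"fingers":1},
  {"tx":-37,"ty":-27,"tz":0,"turn":0,"fingers":1},
  {"tx":-37,"ty":-27,"tz":0,"turn":0,"fingers":1},
  {"tx":0,"ty":0,"tz":0,"turn":8,"fingers":1},
  {"tx":0,"ty":0,"tz":0,"turn":8,"fingers":1},
  {"tx":0,"ty":0,"tz":0,"turn":8,"fingers":1},
  {"tx":0,"ty":0,"tz":0,"turn":8,"fingers":1},
])

```text
clock: 1.75
eef_pos: [0.5146, 0.1505, 0.2362]
orientation: [[-0.64, 0.768, -0.001], [0.768, 0.64, -0.0], [0.001, -0.001, -1.0]]
force: [0.6, -0.5, -0.3]
width: 1.001
finger_force: 0.0
```

>>> drive_tool([
  {"tx":0,"ty":0,"tz":0,"turn":8,"fingers":1},
  {"tx":0,"ty":0,"tz":0,"turn":8,"fingers":1},
  {"tx":0,"ty":0,"tz":0,"turn":8,"fingers":1},
  {"tx":0,"ty":0,"tz":0,"turn":8,"fingers":1},
  {"tx":0,"ty":0,"tz":0,"turn":8,"fingers":1},
  {"tx":0,"ty":0,"tz":0,"turn":0,"fingers":1},
])

```text
clock: 2.35
eef_pos: [0.5145, 0.1508, 0.2363]
orientation: [[-0.004, 1.0, -0.001], [1.0, 0.004, -0.0], [-0.0, -0.001, -1.0]]
force: [-0.7, -0.7, -0.3]
width: 0.997
finger_force: 0.0
```

```bash
python3 -c "
from h import *
go(505,-335,237,0)"
```

```text
t 2.4 pos [515. 151. 236.] ang 0.2 f [-0.7 -0.7 -0.3] w 1.00 ff 0.0
tool shift [-485.7  -11.3   -0.6] len 486 turn 0.2
```

>>> drive_tool([
  {"tx":-48,"ty":0,"tz":0,"turn":0,"fingers":1},
  {"tx":-48,"ty":0,"tz":0,"turn":0,"fingers":1},
  {"tx":-48,"ty":0,"tz":0,"turn":0,"fingers":1},
  {"tx":-48,"ty":0,"tz":0,"turn":0,"fingers":1},
  {"tx":-48,"ty":0,"tz":0,"turn":0,"fingers":1},
  {"tx":-48,"ty":0,"tz":0,"turn":0,"fingers":1},
  {"tx":-48,"ty":0,"tz":0,"turn":0,"fingers":1},
  {"tx":-48,"ty":0,"tz":0,"turn":0,"fingers":1},
])

```text
clock: 3.15
eef_pos: [0.5156, -0.2351, 0.2365]
orientation: [[-0.007, 1.0, -0.0], [1.0, 0.007, 0.0], [0.0, -0.0, -1.0]]
force: [0.3, 0.2, 0.1]
width: 0.997
finger_force: 0.0
```

>>> drive_tool([
  {"tx":-48,"ty":0,"tz":0,"turn":0,"fingers":1},
  {"tx":-48,"ty":0,"tz":0,"turn":0,"fingers":1},
  {"tx":0,"ty":0,"tz":0,"turn":0,"fingers":0.7},
  {"tx":0,"ty":0,"tz":0,"turn":0,"fingers":0.7},
])

```text
clock: 3.55
eef_pos: [0.5157, -0.3302, 0.2359]
orientation: [[-0.003, 1.0, -0.001], [1.0, 0.003, 0.001], [0.001, -0.001, -1.0]]
force: [-0.2, 0.4, 1.1]
width: 0.889
finger_force: 0.0
```

```bash
python3 -c "
from h import *
go(505,-335,237,0)
im,m=snap('wrist','w1.png')"
```

```text
t 3.5 pos [ 516. -330.  236.] ang 0.2 f [-0.2  0.4  1.1] w 0.89 ff 0.0
tool shift [ -4.8 -10.8  -1.1] len 12 turn 0.2
```

View pics/w1.png

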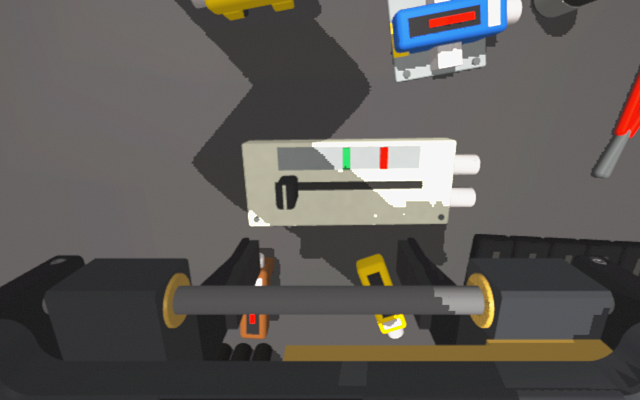

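The wrist view shows green at (347,158), red at (384,157), the grip at (287,192), and block top corners (245,142), (454,139), (451,223), (250,225).

Run:
```python
from h import *
m=r.camera_model('wrist')
im=cv2.imread('pics/w1.png')
P=lambda u,v,z:np.round(ray(m,u,v,z)*1000,1)[:2].tolist()
b,g,rd=[im[...,i].astype(int) for i in range(3)]
for n,k in(('green',(g>b+50)&(g>rd+50)),('red',(rd>b+80)&(rd>g+80))):
    k=k.copy();k[:145]=0;k[172:]=0;v,u=np.nonzero(k);print(n,u.mean(),v.mean(),u.min(),u.max(),P(u.mean(),v.mean(),.036))
print('corners',[P(u,v,.03) for u,v in((245,142),(454,139),(451,223),(250,225))])
print('grip edges z75',P(276,192,.075),P(298,192,.075),P(287,178,.075),P(287,209,.075))
print('block slot',P(297,187,.03),P(422,185,.03))
cv2.imwrite('pics/c3.png',cv2.resize(im[130:235,235:335],None,fx=5,fy=5,interpolation=cv2.INTER_NEAREST))
print('handle A strip',P(452,19,.064))
```

```text
green 346.0 157.86206896551724 343 349 [535.7, -305.5]
red 383.5 157.5 380 387 [577.2, -304.9]
corners [[423.6, -289.4], [655.0, -285.0], [663.8, -384.4], [422.4, -388.3]]
grip edges z75 [463.1, -334.1] [485.5, -334.0] [474.8, -319.4] [473.7, -352.3]
block slot [480.1, -340.7] [624.5, -337.6]
handle A strip [626.6, -174.9]
```

View pics/c3.png

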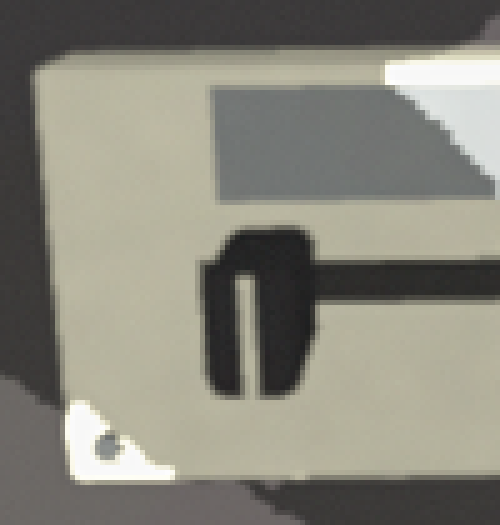

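>>> drive_tool([
  {"tx":-9,"ty":-44,"tz":0,"turn":0,"fingers":0.7},
  {"tx":0,"ty":0,"tz":44,"turn":0,"fingers":0.7},
  {"tx":0,"ty":0,"tz":44,"turn":0,"fingers":0.7},
  {"tx":0,"ty":0,"tz":44,"turn":0,"fingers":0.7},
  {"tx":0,"ty":0,"tz":30,"turn":0,"fingers":0.7},
  {"tx":0,"ty":0,"tz":14,"turn":0,"fingers":0.7},
])

```text
clock: 4.2
eef_pos: [0.4712, -0.3349, 0.058]
orientation: [[-0.007, 1.0, -0.004], [1.0, 0.007, 0.005], [0.005, -0.004, -1.0]]
force: [-0.2, 0.0, 0.7]
width: 0.702
finger_force: 0.0
```

>>> drive_tool([
  {"tx":0,"ty":0,"tz":0,"turn":0,"fingers":0.1},
  {"tx":0,"ty":0,"tz":0,"turn":0,"fingers":0.1},
  {"tx":0,"ty":0,"tz":0,"turn":0,"fingers":0.1},
  {"tx":0,"ty":0,"tz":0,"turn":0,"fingers":0.1},
  {"tx":0,"ty":0,"tz":0,"turn":0,"fingers":0.1},
  {"tx":0,"ty":0,"tz":0,"turn":0,"fingers":0.1},
], squeeze=15)

```text
clock: 4.8
eef_pos: [0.4724, -0.3387, 0.0613]
orientation: [[-0.004, 1.0, 0.0], [1.0, 0.004, -0.001], [-0.001, 0.0, -1.0]]
force: [-3.0, -1.0, 1.7]
width: 0.244
finger_force: 1.3
```

```bash
python3 -c "
from h import *
go(536.3,-338,60,0)"
```

```text
t 4.8 pos [ 472. -339.   61.] ang 0.2 f [-3.  -1.   1.7] w 0.24 ff 1.3
tool shift [ 0.4 63.9  1.4] len 64 turn 0.2
```

>>> drive_tool([
  {"tx":0,"ty":0,"tz":0,"turn":0,"fingers":0.1},
  {"tx":0,"ty":12,"tz":0,"turn":0,"fingers":0.1},
  {"tx":0,"ty":14,"tz":0,"turn":0,"fingers":0.1},
  {"tx":0.5,"ty":14,"tz":0,"turn":0,"fingers":0.1},
  {"tx":0.5,"ty":14,"tz":0,"turn":0,"fingers":0.1},
  {"tx":0,"ty":10,"tz":0,"turn":0,"fingers":0.1},
  {"tx":0,"ty":0,"tz":0,"turn":0,"fingers":0.1},
  {"tx":0,"ty":0,"tz":0,"turn":0,"fingers":0.1},
])

```text
clock: 5.6
eef_pos: [0.5379, -0.3376, 0.0613]
orientation: [[-0.003, 1.0, 0.003], [1.0, 0.003, -0.002], [-0.002, 0.003, -1.0]]
force: [2.3, 0.6, 4.9]
width: 0.229
finger_force: 15.0
```

```bash
python3 -c "
from h import *
go(536.3,-338,60,0)"
```

```text
t 5.6 pos [ 538. -338.   61.] ang 0.2 f [2.3 0.6 4.9] w 0.23 ff 15.0
tool shift [-0.4 -1.6  1.3] len 2 turn 0.2
```

>>> drive_tool([
  {"tx":0,"ty":-1.5,"tz":0,"turn":0,"fingers":0.1},
  {"tx":0,"ty":0,"tz":0,"turn":0,"fingers":0.7},
  {"tx":0,"ty":0,"tz":0,"turn":0,"fingers":0.7},
  {"tx":0,"ty":0,"tz":-30,"turn":0,"fingers":0.7},
  {"tx":0,"ty":0,"tz":-48,"turn":0,"fingers":0.7},
  {"tx":0,"ty":0,"tz":-48,"turn":0,"fingers":0.7},
  {"tx":0,"ty":0,"tz":-48,"turn":0,"fingers":0.7},
  {"tx":50,"ty":0,"tz":0,"turn":0,"fingers":0.7},
])

```text
clock: 6.4
eef_pos: [0.5388, -0.2954, 0.2418]
orientation: [[0.003, 1.0, 0.014], [1.0, -0.003, -0.014], [-0.014, 0.014, -1.0]]
force: [2.3, 1.4, 0.2]
width: 0.683
finger_force: 0.0
```

>>> drive_tool([
  {"tx":50,"ty":0,"tz":0,"turn":0,"fingers":0.7},
  {"tx":0,"ty":0,"tz":0,"turn":0,"fingers":0.7},
])

```text
clock: 6.6
eef_pos: [0.5321, -0.2306, 0.2339]
orientation: [[-0.007, 1.0, -0.005], [1.0, 0.007, 0.006], [0.006, -0.005, -1.0]]
force: [0.6, -0.6, -0.7]
width: 0.696
finger_force: 0.0
```

```bash
python3 -c "
from h import *
go(536.3,-338,60,0)
im,m=snap('wrist','w2.png')"
```

```text
t 6.6 pos [ 532. -231.  234.] ang 0.4 f [ 0.6 -0.6 -0.7] w 0.70 ff 0.0
tool shift [-108.4    4.3  173.3] len 204 turn 0.4
```

View pics/w2.png

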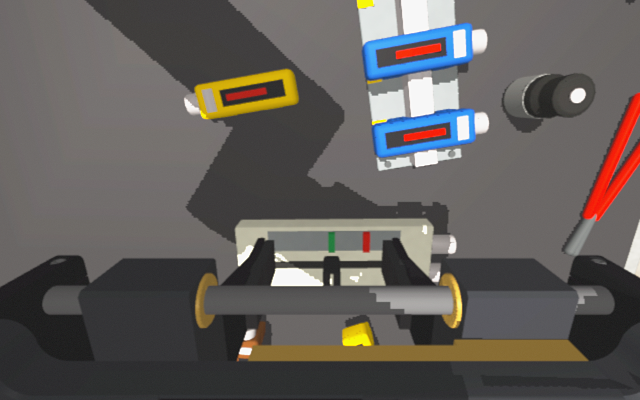

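The grip line at (332,275) lines up with the green mark at (331,241). Handles A (425,133) and B (419,51) are still on the rail.

>>> drive_tool([
  {"tx":42,"ty":0,"tz":0,"turn":0,"fingers":0.7},
  {"tx":42,"ty":0,"tz":0,"turn":0,"fingers":0.7},
  {"tx":42,"ty":0,"tz":0,"turn":0,"fingers":0.7},
  {"tx":42,"ty":0,"tz":0,"turn":0,"fingers":0.7},
  {"tx":0,"ty":0,"tz":0,"turn":8,"fingers":0.7},
  {"tx":0,"ty":0,"tz":0,"turn":8,"fingers":0.7},
  {"tx":0,"ty":0,"tz":0,"turn":8,"fingers":0.7},
  {"tx":0,"ty":0,"tz":0,"turn":8,"fingers":0.7},
])

```text
clock: 7.45
eef_pos: [0.5339, -0.0702, 0.2338]
orientation: [[0.533, 0.846, -0.001], [0.846, -0.533, -0.0], [-0.001, -0.001, -1.0]]
force: [-0.1, -0.3, -0.8]
width: 0.699
finger_force: 0.0
```

>>> drive_tool([
  {"tx":0,"ty":0,"tz":0,"turn":8,"fingers":0.7},
  {"tx":0,"ty":0,"tz":0,"turn":8,"fingers":0.7},
  {"tx":0,"ty":0,"tz":0,"turn":8,"fingers":0.7},
  {"tx":0,"ty":0,"tz":0,"turn":8,"fingers":0.7},
  {"tx":0,"ty":0,"tz":0,"turn":8,"fingers":0.7},
  {"tx":0,"ty":0,"tz":0,"turn":8,"fingers":0.7},
  {"tx":0,"ty":0,"tz":0,"turn":0,"fingers":0.7},
  {"tx":0,"ty":0,"tz":0,"turn":0,"fingers":0.7},
])

```text
clock: 8.25
eef_pos: [0.5339, -0.07, 0.234]
orientation: [[0.984, 0.179, -0.001], [0.179, -0.984, 0.0], [-0.001, -0.0, -1.0]]
force: [0.5, -0.2, -0.0]
width: 0.702
finger_force: 0.0
```

```bash
python3 -c "
from h import *
go(540,-65,236,-79.5)
im,m=snap('wrist','w3.png')
hsv=cv2.cvtColor(im,cv2.COLOR_RGB2HSV)
k=cv2.inRange(hsv,(100,120,60),(125,255,255))
n,l,s,c=cv2.connectedComponentsWithStats(k)
for i in range(1,n):
  if s[i,4]>300:
    v,u=np.nonzero(l==i);h=cv2.minAreaRect(np.c_[u,v].astype(np.float32));print('blue',s[i],h)
kr=cv2.inRange(hsv,(0,150,60),(8,255,255));n,l,s,c=cv2.connectedComponentsWithStats(kr)
for i in range(1,n):
  if s[i,4]>60:
    print('red',s[i],c[i],np.round(ray(m,*c[i],.064)*1000,1))
"
```

```text
t 8.2 pos [534. -70. 234.] ang -79.7 f [ 0.5 -0.2 -0. ] w 0.70 ff 0.0
tool shift [ 6.9 -3.8 -2. ] len 8 turn -0.2
blue [ 203   56   51  106 2898] ((228.72763061523438, 108.14203643798828), (107.04115295410156, 46.471824645996094), 86.42366790771484)
blue [ 354   57   41  106 2447] ((372.470458984375, 109.28477478027344), (38.4407958984375, 106.63121032714844), 3.4893250465393066)
blue [ 420   57   55  106 2987] ((446.2745666503906, 108.97950744628906), (48.34608840942383, 108.0091552734375), 5.19442892074585)
red [217  91  12  45 348] [222.68965517 112.87643678] [587.   42.7  64. ]
red [371  92  10  44 320] [375.178125 113.16875 ] [ 613.3 -102.8   64. ]
red [448  93  13  44 334] [453.79341317 113.97305389] [ 626.2 -178.    64. ]
red [529 174  25  10 171] [541.49707602 178.39766082] [ 580.7 -286.1   64. ]
red [112 229  35  24 243] [128.97942387 240.50205761] [433.1 133.3  64. ]
red [371 247   8  32 202] [374.32673267 262.3019802 ] [ 455.4 -138.    64. ]
```

View pics/w3.png

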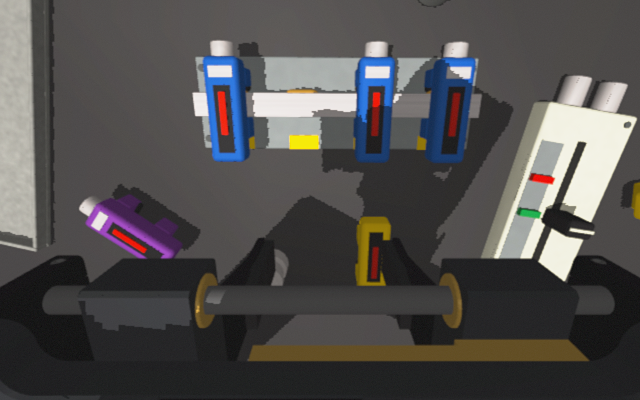

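The overhead view shows three blue handles with strips at (223,113), (375,113) and (454,114), the rail axis at v≈104, and the empty slot at (303,140).

```bash
python3 -c "
from h import *
m=r.camera_model('wrist')
ex=np.array([.9846,.175]);ey=np.array([-.175,.9846])
for (u,v,z,n) in ((222,112.9,.064,'strip'),(231,160,.062,'backend'),(221,57,.060,'front'),(375,113.2,.064,'stripB'),(373,160,.062,'backB'),(376,57,.06,'frontB'),(440,160,.062,'backA'),(458,57,.06,'frontA'),(335,93,.036,'railtop'),(335,116,.036,'railnear'),(335,58,.006,'plate far'),(335,149,.006,'plate near')):
  p=ray(m,u,v,z)[:2]*1000; print(n,p.round(1),'rack xy',(ex@p).round(1),(ey@p).round(1))
go(0,0,0)
"
```

```text
strip [587.   43.6] rack xy 585.6 -59.8
backend [542.   31.5] rack xy 539.2 -63.8
front [636.8  49.7] rack xy 635.7 -62.5
stripB [ 613.3 -102.5] rack xy 585.9 -208.2
backB [ 568. -111.] rack xy 539.8 -208.7
frontB [662.7 -92.7] rack xy 636.3 -207.2
backA [ 580.2 -178.3] rack xy 540.1 -277.1
frontA [ 676.4 -168. ] rack xy 636.6 -283.8
railtop [625.2 -61.3] rack xy 604.9 -169.8
railnear [602.6 -65.6] rack xy 581.8 -170.0
plate far [661.5 -55.1] rack xy 641.7 -170.0
plate near [564.2 -73.5] rack xy 542.7 -171.1
t 8.3 pos [534. -70. 234.] ang -79.7 f [-1.   1.1  0.4] w 0.70 ff 0.0
tool shift [-512.7 -164.   234.5] len 587 turn None
```

>>> drive_tool([
  {"tx":40,"ty":-51,"tz":0,"turn":0,"fingers":0.7},
])

```text
refused, shift out of range in row 1
```

>>> drive_tool([
  {"tx":27,"ty":-34,"tz":0,"turn":0,"fingers":0.7},
  {"tx":27,"ty":-34,"tz":0,"turn":0,"fingers":0.7},
  {"tx":26,"ty":-34,"tz":0,"turn":0,"fingers":0.7},
  {"tx":0,"ty":0,"tz":40,"turn":0,"fingers":0.7},
  {"tx":0,"ty":0,"tz":40,"turn":0,"fingers":0.7},
  {"tx":0,"ty":0,"tz":0,"turn":0,"fingers":0.7},
  {"tx":0,"ty":0,"tz":0,"turn":0,"fingers":0.7},
])

```text
clock: 9.0
eef_pos: [0.5945, 0.0452, 0.1543]
orientation: [[0.984, 0.178, -0.002], [0.178, -0.984, 0.0], [-0.002, -0.0, -1.0]]
force: [0.1, -0.6, 0.7]
width: 0.705
finger_force: 0.0
```

```bash
python3 -c "
from h import *
go(594.8,45.3,55,-79.9)"
```

```text
t 9.0 pos [595.  45. 154.] ang -79.8 f [ 0.1 -0.6  0.7] w 0.70 ff 0.0
tool shift [ 0.5 -0.  99.3] len 99 turn 0.1
```

The first call was refused, but the second landed exactly on target.

>>> drive_tool([
  {"tx":0,"ty":0,"tz":40,"turn":0,"fingers":0.7},
  {"tx":0,"ty":0,"tz":35,"turn":0,"fingers":0.7},
  {"tx":0,"ty":0,"tz":15,"turn":0,"fingers":0.7},
  {"tx":0,"ty":0,"tz":9,"turn":0,"fingers":0.7},
  {"tx":0,"ty":0,"tz":0,"turn":0,"fingers":0.5},
  {"tx":0,"ty":0,"tz":0,"turn":0,"fingers":0.3},
  {"tx":0,"ty":0,"tz":0,"turn":0,"fingers":0.2},
  {"tx":0,"ty":0,"tz":0,"turn":0,"fingers":0.2},
], squeeze=45)

```text
clock: 9.8
eef_pos: [0.5955, 0.0454, 0.0568]
orientation: [[0.984, 0.177, 0.002], [0.177, -0.984, -0.0], [0.002, 0.001, -1.0]]
force: [-1.1, -0.5, 0.1]
width: 0.422
finger_force: 0.0
```

>>> drive_tool([
  {"tx":0,"ty":0,"tz":0,"turn":0,"fingers":0.2},
  {"tx":0,"ty":0,"tz":0,"turn":0,"fingers":0.2},
  {"tx":0,"ty":0,"tz":0,"turn":0,"fingers":0.2},
])

```text
clock: 10.1
eef_pos: [0.5956, 0.0452, 0.0567]
orientation: [[0.984, 0.177, 0.002], [0.177, -0.984, -0.0], [0.002, 0.001, -1.0]]
force: [-0.4, 0.3, 5.4]
width: 0.39
finger_force: 45.0
```

>>> drive_tool([
  {"tx":0,"ty":0,"tz":-4,"turn":0,"fingers":0.2},
  {"tx":0,"ty":0,"tz":-6,"turn":0,"fingers":0.2},
  {"tx":0,"ty":0,"tz":-10,"turn":0,"fingers":0.2},
  {"tx":0,"ty":0,"tz":-20,"turn":0,"fingers":0.2},
  {"tx":0,"ty":0,"tz":-30,"turn":0,"fingers":0.2},
  {"tx":0,"ty":0,"tz":-30,"turn":0,"fingers":0.2},
  {"tx":0,"ty":0,"tz":-20,"turn":0,"fingers":0.2},
  {"tx":0,"ty":0,"tz":0,"turn":0,"fingers":0.2},
])

```text
clock: 10.9
eef_pos: [0.596, 0.0453, 0.1791]
orientation: [[0.984, 0.177, 0.006], [0.177, -0.984, -0.001], [0.005, 0.002, -1.0]]
force: [0.1, 0.2, -1.9]
width: 0.389
finger_force: 45.0
```

```bash
python3 -c "
from h import *
go(525,330,176,-7)
snap('scene','s2.png');snap('side','d2.png')
a=cv2.imread('pics/s2.png')[190:300,390:500];b=cv2.imread('pics/d2.png')[110:200,170:310]
cv2.imwrite('pics/c4.png',np.vstack([cv2.resize(a,(440,440),interpolation=2)[:330],]))
cv2.imwrite('pics/c4.png',np.hstack([cv2.resize(a,(330,330),interpolation=2),cv2.resize(b,(420,270),interpolation=2)[:330] if 0 else cv2.copyMakeBorder(cv2.resize(b,(420,270),interpolation=2),0,60,0,0,0)]))"
```

```text
t 10.9 pos [596.  45. 179.] ang -79.8 f [ 0.1  0.2 -1.9] w 0.39 ff 45.0
tool shift [ -19.4 -292.7    2.5] len 293 turn -72.8
```

View pics/c4.png

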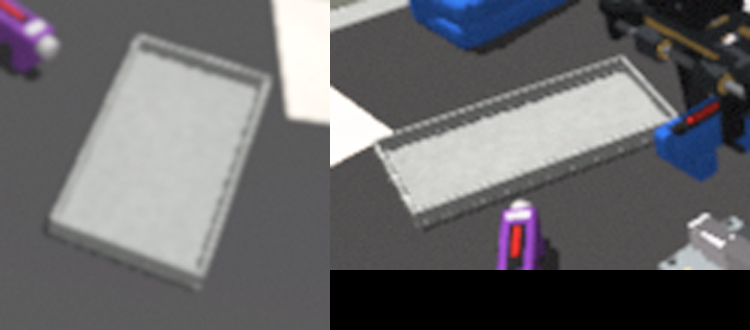

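The handle is held. Tray rim corners in the scene crop are (137,38), (272,76), (203,276) and (50,217). In the side crop they are (47,143), (295,58), (345,118) and (87,213).

```bash
python3 -c "
from h import *
mc=r.camera_model('scene');ms=r.camera_model('side')
c=[ray(mc,390+x/3,190+y/3,.022)[:2]*1000 for x,y in((137,38),(272,76),(203,276),(50,217))]
s=[ray(ms,170+x/3,110+y/3,.022)[:2]*1000 for x,y in((87,213),(47,143),(295,58),(345,118))]
for q in(c,s):
  q=np.float32(q);print(q.round(0).tolist(),q.mean(0),cv2.minAreaRect(q))"
```

```text
[[383.0, 276.0], [384.0, 421.0], [684.0, 398.0], [673.0, 253.0]] [531.05475 337.01822] ((528.897216796875, 336.845947265625), (145.07952880859375, 300.7726135253906), 85.6744384765625)
[[375.0, 268.0], [384.0, 403.0], [677.0, 383.0], [663.0, 248.0]] [524.7035  325.40607] ((526.0284423828125, 325.6886291503906), (136.3313446044922, 294.05926513671875), 85.97303771972656)
```

>>> drive_tool([
  {"tx":13,"ty":-45,"tz":0,"turn":0,"fingers":0.2},
  {"tx":13,"ty":-45,"tz":0,"turn":0,"fingers":0.2},
  {"tx":13,"ty":-45,"tz":0,"turn":0,"fingers":0.2},
  {"tx":13,"ty":-45,"tz":0,"turn":0,"fingers":0.2},
  {"tx":13,"ty":-45,"tz":0,"turn":0,"fingers":0.2},
  {"tx":12,"ty":-45,"tz":0,"turn":0,"fingers":0.2},
  {"tx":0,"ty":0,"tz":0,"turn":-8.4,"fingers":0.2},
  {"tx":0,"ty":0,"tz":0,"turn":-8.4,"fingers":0.2},
])

```text
clock: 11.8
eef_pos: [0.6204, 0.3264, 0.1723]
orientation: [[0.887, 0.462, -0.005], [0.462, -0.887, -0.002], [-0.006, -0.001, -1.0]]
force: [-0.3, -0.5, -1.5]
width: 0.387
finger_force: 45.0
```

>>> drive_tool([
  {"tx":0,"ty":0,"tz":0,"turn":-8.4,"fingers":0.2},
  {"tx":0,"ty":0,"tz":0,"turn":-8.4,"fingers":0.2},
  {"tx":0,"ty":0,"tz":0,"turn":-8.4,"fingers":0.2},
  {"tx":0,"ty":0,"tz":0,"turn":-8.4,"fingers":0.2},
  {"tx":0,"ty":0,"tz":0,"turn":-8.4,"fingers":0.2},
  {"tx":0,"ty":0,"tz":0,"turn":-8.4,"fingers":0.2},
  {"tx":0,"ty":0,"tz":0,"turn":-8.4,"fingers":0.2},
  {"tx":0,"ty":0,"tz":0,"turn":0,"fingers":0.2},
])

```text
clock: 12.6
eef_pos: [0.621, 0.3242, 0.1728]
orientation: [[0.074, 0.997, -0.005], [0.997, -0.074, -0.002], [-0.002, -0.005, -1.0]]
force: [0.1, -0.0, -2.6]
width: 0.384
finger_force: 45.0
```

```bash
python3 -c "
from h import *
go(624,324,52,-4.2)
im,m=snap('wrist','w4.png')"
```

```text
t 12.6 pos [621. 324. 173.] ang -4.2 f [ 0.1 -0.  -2.6] w 0.38 ff 45.0
tool shift [  0.3   3.7 120.8] len 121 turn -0.0
```

View pics/w4.png

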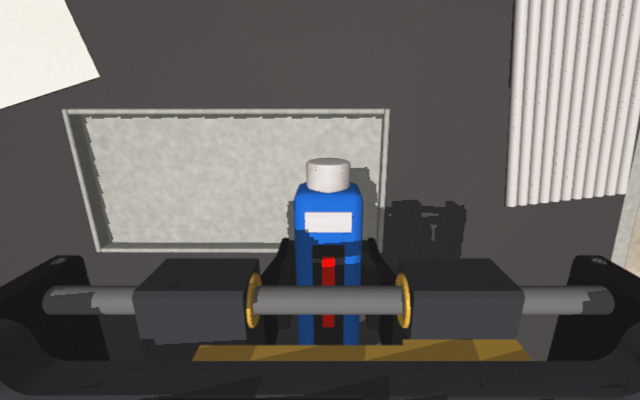

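The wrist view shows the tray rim corners at (64,111), (389,109) and (98,250), with the handle held over its right part.

```bash
python3 -c "
from h import *
m=r.camera_model('wrist')
a,b,c=[ray(m,u,v,.022)[:2]*1000 for u,v in((64.5,110.5),(389.5,109.5),(98,250.5))]
print(a,b,c,np.linalg.norm(b-a),np.linalg.norm(c-a),(b+c)/2,np.degrees(np.arctan2(*(b-a)[::-1])))
e=(b-a)/np.linalg.norm(b-a)
for x in(-95,0,95):print((b+c)/2+e*x)"
```

```text
[386.73828731 416.53993262] [682.41914733 394.95100947] [375.42516726 275.79325204] 296.46796216404283 141.20061890625308 [528.9221573  335.37213075] -4.175999363629159
[434.17437579 342.29007118]
[528.9221573  335.37213075]
[623.6699388  328.45419033]
```

>>> drive_tool([
  {"tx":4,"ty":3,"tz":40,"turn":0,"fingers":0.2},
  {"tx":0,"ty":0,"tz":40,"turn":0,"fingers":0.2},
  {"tx":0,"ty":0,"tz":20,"turn":0,"fingers":0.2},
  {"tx":0,"ty":0,"tz":10,"turn":0,"fingers":0.2},
  {"tx":0,"ty":0,"tz":7,"turn":0,"fingers":0.2},
  {"tx":0,"ty":0,"tz":0,"turn":0,"fingers":0.2},
  {"tx":0,"ty":0,"tz":0,"turn":0,"fingers":0.2},
])

```text
clock: 13.35
eef_pos: [0.6269, 0.3288, 0.0598]
orientation: [[0.074, 0.997, 0.002], [0.997, -0.074, 0.001], [0.001, 0.002, -1.0]]
force: [-0.8, 0.2, -0.8]
width: 0.384
finger_force: 45.0
```

>>> drive_tool([
  {"tx":0,"ty":-3,"tz":4,"turn":0,"fingers":0.2},
  {"tx":0,"ty":0,"tz":3,"turn":0,"fingers":0.2},
  {"tx":0,"ty":0,"tz":2,"turn":0,"fingers":0.2},
  {"tx":0,"ty":0,"tz":0,"turn":0,"fingers":0.2},
  {"tx":0,"ty":0,"tz":0,"turn":0,"fingers":0.2},
])

```text
clock: 13.85
eef_pos: [0.6231, 0.3288, 0.0498]
orientation: [[0.073, 0.997, 0.0], [0.997, -0.073, 0.0], [0.0, 0.0, -1.0]]
force: [-0.1, -0.4, -0.1]
width: 0.384
finger_force: 45.0
```

>>> drive_tool([
  {"tx":0,"ty":0,"tz":0,"turn":0,"fingers":0.6},
  {"tx":0,"ty":0,"tz":0,"turn":0,"fingers":0.65},
  {"tx":0,"ty":0,"tz":0,"turn":0,"fingers":0.65},
  {"tx":0,"ty":0,"tz":-20,"turn":0,"fingers":0.65},
  {"tx":0,"ty":0,"tz":-40,"turn":0,"fingers":0.65},
  {"tx":0,"ty":0,"tz":-40,"turn":0,"fingers":0.65},
  {"tx":0,"ty":0,"tz":-30,"turn":0,"fingers":0.65},
  {"tx":0,"ty":0,"tz":0,"turn":0,"fingers":0.65},
])

```text
clock: 14.65
eef_pos: [0.6265, 0.3301, 0.186]
orientation: [[0.073, 0.997, 0.012], [0.997, -0.073, 0.004], [0.005, 0.011, -1.0]]
force: [0.5, 0.0, 0.7]
width: 0.648
finger_force: 0.0
```

```bash
python3 -c "
from h import *
go(621,-102,180,-79.9)
im,m=snap('wrist','w5.png')
for x,y in((-95,0),): print(proj(m,[.6231,.3288,.057]))
hsv=cv2.cvtColor(im,cv2.COLOR_RGB2HSV)
kr=cv2.inRange(hsv,(0,150,60),(8,255,255));n,l,s,c=cv2.connectedComponentsWithStats(kr)
for i in range(1,n):
  if s[i,4]>60: print('red',s[i],c[i],np.round(ray(m,*c[i],.057)*1000,1))
"
```

```text
t 14.7 pos [626. 330. 186.] ang -4.2 f [0.5 0.  0.7] w 0.65 ff 0.0
tool shift [-431.3   26.2    4.2] len 432 turn 75.7
[322.36000165 198.20483214]
red [319 188   8  43 320] [322.759375 208.34375 ] [622.7 319.   57. ]
```

>>> drive_tool([
  {"tx":-48,"ty":3,"tz":0,"turn":0,"fingers":0.65},
  {"tx":-48,"ty":3,"tz":0,"turn":0,"fingers":0.65},
  {"tx":-48,"ty":3,"tz":0,"turn":0,"fingers":0.65},
  {"tx":-48,"ty":3,"tz":0,"turn":0,"fingers":0.65},
  {"tx":-48,"ty":3,"tz":0,"turn":0,"fingers":0.65},
  {"tx":-48,"ty":3,"tz":0,"turn":0,"fingers":0.65},
  {"tx":-48,"ty":3,"tz":0,"turn":0,"fingers":0.65},
  {"tx":-48,"ty":3,"tz":0,"turn":0,"fingers":0.65},
])

```text
clock: 15.5
eef_pos: [0.6174, -0.0576, 0.1779]
orientation: [[0.073, 0.997, -0.003], [0.997, -0.073, 0.001], [0.001, -0.003, -1.0]]
force: [-0.1, 1.2, -1.1]
width: 0.65
finger_force: 0.0
```

>>> drive_tool([
  {"tx":-47,"ty":2,"tz":0,"turn":0,"fingers":0.65},
  {"tx":0,"ty":0,"tz":0,"turn":8.4,"fingers":0.65},
  {"tx":0,"ty":0,"tz":0,"turn":8.4,"fingers":0.65},
  {"tx":0,"ty":0,"tz":0,"turn":8.4,"fingers":0.65},
  {"tx":0,"ty":0,"tz":0,"turn":8.4,"fingers":0.65},
  {"tx":0,"ty":0,"tz":0,"turn":8.4,"fingers":0.65},
  {"tx":0,"ty":0,"tz":0,"turn":8.4,"fingers":0.65},
  {"tx":0,"ty":0,"tz":0,"turn":8.4,"fingers":0.65},
])

```text
clock: 16.3
eef_pos: [0.6161, -0.1027, 0.1777]
orientation: [[0.894, 0.448, -0.003], [0.448, -0.894, 0.001], [-0.002, -0.002, -1.0]]
force: [-0.1, -0.3, -0.1]
width: 0.652
finger_force: 0.0
```

>>> drive_tool([
  {"tx":0,"ty":0,"tz":0,"turn":8.4,"fingers":0.65},
  {"tx":0,"ty":0,"tz":0,"turn":8.4,"fingers":0.65},
  {"tx":0,"ty":0,"tz":0,"turn":0,"fingers":0.65},
])

```text
clock: 16.6
eef_pos: [0.6163, -0.1027, 0.1779]
orientation: [[0.984, 0.177, -0.003], [0.177, -0.984, 0.001], [-0.003, -0.002, -1.0]]
force: [-0.4, 0.3, 0.6]
width: 0.646
finger_force: 0.0
```

```bash
python3 -c "
from h import *
go(621,-102,56,-79.9)"
```

```text
t 16.6 pos [ 616. -103.  178.] ang -79.8 f [-0.4  0.3  0.6] w 0.65 ff 0.0
tool shift [  5.1   0.4 121.9] len 122 turn 0.1
```

>>> drive_tool([
  {"tx":5,"ty":0,"tz":40,"turn":0,"fingers":0.65},
  {"tx":0,"ty":0,"tz":40,"turn":0,"fingers":0.65},
  {"tx":0,"ty":0,"tz":25,"turn":0,"fingers":0.65},
  {"tx":0,"ty":0,"tz":12,"turn":0,"fingers":0.65},
  {"tx":0,"ty":0,"tz":4,"turn":0,"fingers":0.65},
  {"tx":0,"ty":0,"tz":0,"turn":0,"fingers":0.5},
  {"tx":0,"ty":0,"tz":0,"turn":0,"fingers":0.3},
  {"tx":0,"ty":0,"tz":0,"turn":0,"fingers":0.2},
], squeeze=45)

```text
clock: 17.4
eef_pos: [0.6232, -0.1024, 0.0601]
orientation: [[0.984, 0.177, 0.003], [0.177, -0.984, -0.001], [0.003, 0.001, -1.0]]
force: [-0.3, 0.3, 0.2]
width: 0.458
finger_force: 0.0
```

>>> drive_tool([
  {"tx":0,"ty":0,"tz":0,"turn":0,"fingers":0.2},
  {"tx":0,"ty":0,"tz":0,"turn":0,"fingers":0.2},
  {"tx":0,"ty":0,"tz":0,"turn":0,"fingers":0.2},
  {"tx":0,"ty":0,"tz":0,"turn":0,"fingers":0.2},
])

```text
clock: 17.8
eef_pos: [0.6229, -0.102, 0.0599]
orientation: [[0.984, 0.177, 0.002], [0.177, -0.984, -0.0], [0.002, 0.001, -1.0]]
force: [-0.2, 2.4, 5.5]
width: 0.385
finger_force: 45.0
```

>>> drive_tool([
  {"tx":0,"ty":0,"tz":-4,"turn":0,"fingers":0.2},
  {"tx":0,"ty":0,"tz":-6,"turn":0,"fingers":0.2},
  {"tx":0,"ty":0,"tz":-10,"turn":0,"fingers":0.2},
  {"tx":0,"ty":0,"tz":-20,"turn":0,"fingers":0.2},
  {"tx":0,"ty":0,"tz":-30,"turn":0,"fingers":0.2},
  {"tx":0,"ty":0,"tz":-30,"turn":0,"fingers":0.2},
  {"tx":0,"ty":0,"tz":-20,"turn":0,"fingers":0.2},
  {"tx":0,"ty":0,"tz":0,"turn":0,"fingers":0.2},
])

```text
clock: 18.6
eef_pos: [0.6237, -0.1029, 0.1825]
orientation: [[0.984, 0.177, 0.006], [0.177, -0.984, -0.003], [0.005, 0.004, -1.0]]
force: [1.0, -0.8, -2.2]
width: 0.385
finger_force: 45.0
```

```bash
python3 -c "
from h import *
go(529,334,176,-4.2)"
```

```text
t 18.6 pos [ 624. -103.  182.] ang -79.8 f [ 1.  -0.8 -2.2] w 0.38 ff 45.0
tool shift [ -15.9 -446.8    4.7] len 447 turn -75.6
```

>>> drive_tool([
  {"tx":-2,"ty":-45,"tz":0,"turn":0,"fingers":0.2},
  {"tx":-2,"ty":-45,"tz":0,"turn":0,"fingers":0.2},
  {"tx":-2,"ty":-45,"tz":0,"turn":0,"fingers":0.2},
  {"tx":-2,"ty":-45,"tz":0,"turn":0,"fingers":0.2},
  {"tx":-2,"ty":-45,"tz":0,"turn":0,"fingers":0.2},
  {"tx":-2,"ty":-45,"tz":0,"turn":0,"fingers":0.2},
  {"tx":-1,"ty":-45,"tz":0,"turn":0,"fingers":0.2},
  {"tx":-1,"ty":-45,"tz":0,"turn":0,"fingers":0.2},
])

```text
clock: 19.4
eef_pos: [0.5428, 0.2508, 0.1772]
orientation: [[0.984, 0.177, -0.003], [0.177, -0.984, -0.001], [-0.004, 0.001, -1.0]]
force: [0.7, -0.2, -2.3]
width: 0.391
finger_force: 45.0
```

>>> drive_tool([
  {"tx":-1,"ty":-43,"tz":0,"turn":0,"fingers":0.2},
  {"tx":-1,"ty":-43,"tz":0,"turn":0,"fingers":0.2},
  {"tx":0,"ty":0,"tz":0,"turn":-8.4,"fingers":0.2},
  {"tx":0,"ty":0,"tz":0,"turn":-8.4,"fingers":0.2},
  {"tx":0,"ty":0,"tz":0,"turn":-8.4,"fingers":0.2},
  {"tx":0,"ty":0,"tz":0,"turn":-8.4,"fingers":0.2},
  {"tx":0,"ty":0,"tz":0,"turn":-8.4,"fingers":0.2},
  {"tx":0,"ty":0,"tz":0,"turn":-8.4,"fingers":0.2},
])

```text
clock: 20.2
eef_pos: [0.5261, 0.3332, 0.1769]
orientation: [[0.486, 0.874, -0.004], [0.874, -0.486, -0.002], [-0.004, -0.002, -1.0]]
force: [-0.2, 0.4, -3.0]
width: 0.391
finger_force: 45.0
```

>>> drive_tool([
  {"tx":0,"ty":0,"tz":0,"turn":-8.4,"fingers":0.2},
  {"tx":0,"ty":0,"tz":0,"turn":-8.4,"fingers":0.2},
  {"tx":0,"ty":0,"tz":0,"turn":-8.4,"fingers":0.2},
  {"tx":0,"ty":0,"tz":0,"turn":0,"fingers":0.2},
])

```text
clock: 20.6
eef_pos: [0.5262, 0.3333, 0.1771]
orientation: [[0.074, 0.997, -0.003], [0.997, -0.074, -0.002], [-0.002, -0.003, -1.0]]
force: [-0.2, 0.1, -2.1]
width: 0.389
finger_force: 45.0
```

```bash
python3 -c "
from h import *
go(529,336,62,-4.2)
im,m=snap('wrist','w6.png')"
```

```text
t 20.6 pos [526. 333. 177.] ang -4.2 f [-0.2  0.1 -2.1] w 0.39 ff 45.0
tool shift [  3.2   2.9 115.1] len 115 turn -0.0
```

View pics/w6.png

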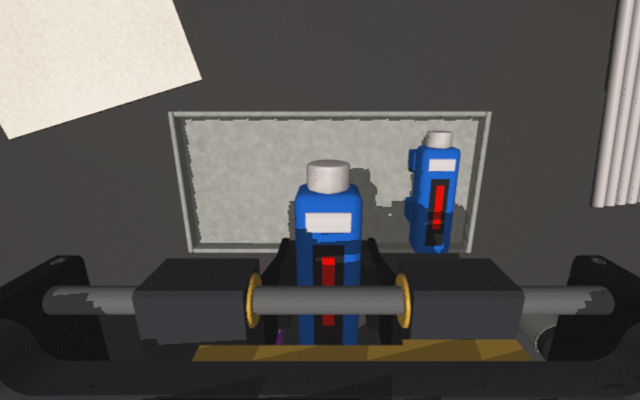

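The tray hasn't moved, with rim corners at (170,113) and (490,113). The first handle stands inside it at (437,195).

>>> drive_tool([
  {"tx":2,"ty":2,"tz":40,"turn":0,"fingers":0.2},
  {"tx":0,"ty":0,"tz":40,"turn":0,"fingers":0.2},
  {"tx":0,"ty":0,"tz":20,"turn":0,"fingers":0.2},
  {"tx":0,"ty":0,"tz":10,"turn":0,"fingers":0.2},
  {"tx":0,"ty":0,"tz":5,"turn":0,"fingers":0.2},
  {"tx":0,"ty":0,"tz":0,"turn":0,"fingers":0.2},
  {"tx":0,"ty":0,"tz":0,"turn":0,"fingers":0.2},
])

```text
clock: 21.35
eef_pos: [0.5306, 0.3363, 0.0648]
orientation: [[0.074, 0.997, 0.002], [0.997, -0.074, 0.001], [0.001, 0.002, -1.0]]
force: [0.1, -0.3, -1.8]
width: 0.384
finger_force: 45.0
```

>>> drive_tool([
  {"tx":0,"ty":-1,"tz":5,"turn":0,"fingers":0.2},
  {"tx":0,"ty":0,"tz":3,"turn":0,"fingers":0.2},
  {"tx":0,"ty":0,"tz":2,"turn":0,"fingers":0.2},
  {"tx":0,"ty":0,"tz":0,"turn":0,"fingers":0.2},
  {"tx":0,"ty":0,"tz":0,"turn":0,"fingers":0.2},
])

```text
clock: 21.85
eef_pos: [0.5287, 0.3359, 0.0536]
orientation: [[0.073, 0.997, -0.0], [0.997, -0.073, -0.0], [-0.0, 0.0, -1.0]]
force: [0.6, -0.2, -2.7]
width: 0.385
finger_force: 45.0
```

>>> drive_tool([
  {"tx":0,"ty":0,"tz":1.5,"turn":0,"fingers":0.2},
  {"tx":0,"ty":0,"tz":0,"turn":0,"fingers":0.2},
  {"tx":0,"ty":0,"tz":0,"turn":0,"fingers":0.6},
  {"tx":0,"ty":0,"tz":0,"turn":0,"fingers":0.65},
  {"tx":0,"ty":0,"tz":0,"turn":0,"fingers":0.65},
  {"tx":0,"ty":0,"tz":-20,"turn":0,"fingers":0.65},
  {"tx":0,"ty":0,"tz":-40,"turn":0,"fingers":0.65},
  {"tx":0,"ty":0,"tz":-40,"turn":0,"fingers":0.65},
])

```text
clock: 22.65
eef_pos: [0.528, 0.3356, 0.152]
orientation: [[0.073, 0.997, -0.002], [0.997, -0.073, -0.001], [-0.001, -0.002, -1.0]]
force: [1.2, -0.5, 0.5]
width: 0.644
finger_force: 0.0
```

>>> drive_tool([
  {"tx":0,"ty":0,"tz":-30,"turn":0,"fingers":0.65},
  {"tx":0,"ty":0,"tz":0,"turn":0,"fingers":0.65},
])

```text
clock: 22.85
eef_pos: [0.5318, 0.3374, 0.1872]
orientation: [[0.073, 0.997, 0.01], [0.997, -0.073, 0.004], [0.005, 0.01, -1.0]]
force: [0.6, 0.8, -0.1]
width: 0.648
finger_force: 0.0
```

```bash
python3 -c "
from h import *
go(634,-176,180,-79.9)
im,m=snap('wrist','w7.png')
hsv=cv2.cvtColor(im,cv2.COLOR_RGB2HSV)
kr=cv2.inRange(hsv,(0,150,60),(8,255,255));n,l,s,c=cv2.connectedComponentsWithStats(kr)
for i in range(1,n):
  if s[i,4]>60: print('red',s[i],c[i],np.round(ray(m,*c[i],.057)*1000,1))
"
```

```text
t 22.9 pos [532. 337. 187.] ang -4.2 f [ 0.6  0.8 -0.1] w 0.65 ff 0.0
tool shift [-504.5  139.4    6.1] len 523 turn 75.7
red [320 189   8  43 315] [323.61904762 209.30793651] [528.5 324.9  57. ]
red [421 188  11  42 329] [425.7112462  208.13677812] [623.6 318.8  57. ]
```

>>> drive_tool([
  {"tx":-46,"ty":13,"tz":0,"turn":0,"fingers":0.65},
  {"tx":-46,"ty":13,"tz":0,"turn":0,"fingers":0.65},
  {"tx":-46,"ty":13,"tz":0,"turn":0,"fingers":0.65},
  {"tx":-46,"ty":13,"tz":0,"turn":0,"fingers":0.65},
  {"tx":-46,"ty":13,"tz":0,"turn":0,"fingers":0.65},
  {"tx":-46,"ty":13,"tz":0,"turn":0,"fingers":0.65},
  {"tx":-46,"ty":13,"tz":0,"turn":0,"fingers":0.65},
  {"tx":-46,"ty":13,"tz":0,"turn":0,"fingers":0.65},
])

```text
clock: 23.7
eef_pos: [0.6043, -0.0404, 0.18]
orientation: [[0.074, 0.997, -0.004], [0.997, -0.074, 0.001], [0.001, -0.004, -1.0]]
force: [1.0, -0.2, -0.5]
width: 0.65
finger_force: 0.0
```

>>> drive_tool([
  {"tx":-46,"ty":13,"tz":0,"turn":0,"fingers":0.65},
  {"tx":-46,"ty":13,"tz":0,"turn":0,"fingers":0.65},
  {"tx":-45,"ty":13,"tz":0,"turn":0,"fingers":0.65},
  {"tx":0,"ty":0,"tz":0,"turn":8.4,"fingers":0.65},
  {"tx":0,"ty":0,"tz":0,"turn":8.4,"fingers":0.65},
  {"tx":0,"ty":0,"tz":0,"turn":8.4,"fingers":0.65},
  {"tx":0,"ty":0,"tz":0,"turn":8.4,"fingers":0.65},
  {"tx":0,"ty":0,"tz":0,"turn":8.4,"fingers":0.65},
])

```text
clock: 24.5
eef_pos: [0.633, -0.1778, 0.1796]
orientation: [[0.726, 0.687, -0.004], [0.687, -0.726, 0.002], [-0.002, -0.004, -1.0]]
force: [-0.0, 0.5, 0.1]
width: 0.652
finger_force: 0.0
```

>>> drive_tool([
  {"tx":0,"ty":0,"tz":0,"turn":8.4,"fingers":0.65},
  {"tx":0,"ty":0,"tz":0,"turn":8.4,"fingers":0.65},
  {"tx":0,"ty":0,"tz":0,"turn":8.4,"fingers":0.65},
  {"tx":0,"ty":0,"tz":0,"turn":8.4,"fingers":0.65},
  {"tx":0,"ty":0,"tz":0,"turn":0,"fingers":0.65},
])

```text
clock: 25.0
eef_pos: [0.6331, -0.1777, 0.1798]
orientation: [[0.984, 0.177, -0.004], [0.177, -0.984, 0.002], [-0.003, -0.002, -1.0]]
force: [-0.7, -0.8, 1.0]
width: 0.648
finger_force: 0.0
```

```bash
python3 -c "
from h import *
go(634,-176,57,-79.9)"
```

```text
t 25.0 pos [ 633. -178.  180.] ang -79.8 f [-0.7 -0.8  1. ] w 0.65 ff 0.0
tool shift [  1.6  -1.3 122.8] len 123 turn 0.1
```

>>> drive_tool([
  {"tx":0,"ty":-1,"tz":40,"turn":0,"fingers":0.65},
  {"tx":0,"ty":0,"tz":40,"turn":0,"fingers":0.65},
  {"tx":0,"ty":0,"tz":25,"turn":0,"fingers":0.65},
  {"tx":0,"ty":0,"tz":12,"turn":0,"fingers":0.65},
  {"tx":0,"ty":0,"tz":8,"turn":0,"fingers":0.65},
  {"tx":0,"ty":0,"tz":0,"turn":0,"fingers":0.5},
  {"tx":0,"ty":0,"tz":0,"turn":0,"fingers":0.3},
  {"tx":0,"ty":0,"tz":0,"turn":0,"fingers":0.2},
], squeeze=45)

```text
clock: 25.8
eef_pos: [0.6351, -0.1776, 0.0586]
orientation: [[0.984, 0.177, 0.003], [0.177, -0.984, -0.001], [0.002, 0.002, -1.0]]
force: [0.5, 0.0, -0.1]
width: 0.463
finger_force: 0.0
```

>>> drive_tool([
  {"tx":0,"ty":0,"tz":0,"turn":0,"fingers":0.2},
  {"tx":0,"ty":0,"tz":0,"turn":0,"fingers":0.2},
  {"tx":0,"ty":0,"tz":0,"turn":0,"fingers":0.2},
  {"tx":0,"ty":0,"tz":0,"turn":0,"fingers":0.2},
])

```text
clock: 26.2
eef_pos: [0.6348, -0.1772, 0.0585]
orientation: [[0.984, 0.177, 0.002], [0.177, -0.984, -0.001], [0.002, 0.001, -1.0]]
force: [-0.1, 1.4, 6.0]
width: 0.386
finger_force: 45.0
```

>>> drive_tool([
  {"tx":0,"ty":0,"tz":-4,"turn":0,"fingers":0.2},
  {"tx":0,"ty":0,"tz":-6,"turn":0,"fingers":0.2},
  {"tx":0,"ty":0,"tz":-10,"turn":0,"fingers":0.2},
  {"tx":0,"ty":0,"tz":-20,"turn":0,"fingers":0.2},
  {"tx":0,"ty":0,"tz":-30,"turn":0,"fingers":0.2},
  {"tx":0,"ty":0,"tz":-30,"turn":0,"fingers":0.2},
  {"tx":0,"ty":0,"tz":-20,"turn":0,"fingers":0.2},
  {"tx":0,"ty":0,"tz":0,"turn":0,"fingers":0.2},
])

```text
clock: 27.0
eef_pos: [0.6356, -0.1783, 0.1813]
orientation: [[0.984, 0.177, 0.006], [0.177, -0.984, -0.004], [0.005, 0.005, -1.0]]
force: [0.3, -0.1, -1.8]
width: 0.388
finger_force: 45.0
```

```bash
python3 -c "
from h import *
go(434,341,176,-4.2)"
```

```text
t 27.0 pos [ 636. -178.  181.] ang -79.8 f [ 0.3 -0.1 -1.8] w 0.39 ff 45.0
tool shift [-106.5 -546.8    2.2] len 557 turn -75.6
```

>>> drive_tool([
  {"tx":-9,"ty":-46,"tz":0,"turn":0,"fingers":0.2},
  {"tx":-9,"ty":-46,"tz":0,"turn":0,"fingers":0.2},
  {"tx":-9,"ty":-46,"tz":0,"turn":0,"fingers":0.2},
  {"tx":-9,"ty":-46,"tz":0,"turn":0,"fingers":0.2},
  {"tx":-9,"ty":-46,"tz":0,"turn":0,"fingers":0.2},
  {"tx":-9,"ty":-46,"tz":0,"turn":0,"fingers":0.2},
  {"tx":-9,"ty":-46,"tz":0,"turn":0,"fingers":0.2},
  {"tx":-9,"ty":-46,"tz":0,"turn":0,"fingers":0.2},
])

```text
clock: 27.8
eef_pos: [0.496, 0.1734, 0.1761]
orientation: [[0.984, 0.177, -0.003], [0.177, -0.984, -0.001], [-0.003, 0.0, -1.0]]
force: [0.4, -0.1, -2.0]
width: 0.386
finger_force: 45.0
```

>>> drive_tool([
  {"tx":-9,"ty":-46,"tz":0,"turn":0,"fingers":0.2},
  {"tx":-9,"ty":-45,"tz":0,"turn":0,"fingers":0.2},
  {"tx":-9,"ty":-44,"tz":0,"turn":0,"fingers":0.2},
  {"tx":-8,"ty":-44,"tz":0,"turn":0,"fingers":0.2},
  {"tx":0,"ty":0,"tz":0,"turn":-8.4,"fingers":0.2},
  {"tx":0,"ty":0,"tz":0,"turn":-8.4,"fingers":0.2},
  {"tx":0,"ty":0,"tz":0,"turn":-8.4,"fingers":0.2},
  {"tx":0,"ty":0,"tz":0,"turn":-8.4,"fingers":0.2},
])

```text
clock: 28.6
eef_pos: [0.4306, 0.3417, 0.1759]
orientation: [[0.717, 0.697, -0.003], [0.697, -0.717, -0.002], [-0.003, -0.001, -1.0]]
force: [0.2, 0.7, -2.9]
width: 0.385
finger_force: 45.0
```

>>> drive_tool([
  {"tx":0,"ty":0,"tz":0,"turn":-8.4,"fingers":0.2},
  {"tx":0,"ty":0,"tz":0,"turn":-8.4,"fingers":0.2},
  {"tx":0,"ty":0,"tz":0,"turn":-8.4,"fingers":0.2},
  {"tx":0,"ty":0,"tz":0,"turn":-8.4,"fingers":0.2},
  {"tx":0,"ty":0,"tz":0,"turn":-8.4,"fingers":0.2},
  {"tx":0,"ty":0,"tz":0,"turn":0,"fingers":0.2},
])

```text
clock: 29.2
eef_pos: [0.4309, 0.3415, 0.176]
orientation: [[0.073, 0.997, -0.003], [0.997, -0.073, -0.002], [-0.002, -0.003, -1.0]]
force: [0.1, 0.7, -1.8]
width: 0.385
finger_force: 45.0
```

```bash
python3 -c "
from h import *
go(434,341,62,-4.2)
im,m=snap('wrist','w8.png')
hsv=cv2.cvtColor(im,cv2.COLOR_RGB2HSV)
kr=cv2.inRange(hsv,(0,150,60),(8,255,255));n,l,s,c=cv2.connectedComponentsWithStats(kr)
for i in range(1,n):
  if s[i,4]>60: print('red',s[i],c[i],np.round(ray(m,*c[i],.057)*1000,1))
"
```

```text
t 29.2 pos [431. 341. 176.] ang -4.2 f [ 0.1  0.7 -1.8] w 0.39 ff 45.0
tool shift [ -0.    3.4 114. ] len 114 turn -0.0
red [538 187  18  44 395] [546.27594937 208.33417722] [624.4 318.6  57. ]
red [433 188  13  44 366] [439.19945355 209.32513661] [529.4 324.6  57. ]
red [322 255  13  31 394] [327.97715736 270.10406091] [425.8 270.6  57. ]
red [322 315  13  11 133] [327.73684211 319.84210526] [421.5 214.3  57. ]
```

View pics/w8.png

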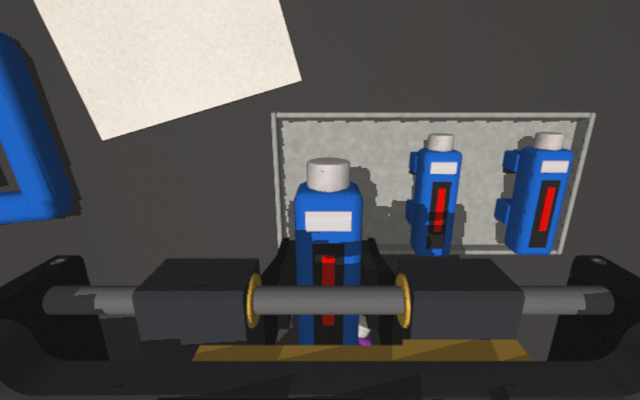

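Both placed handles stand at (436,200) and (541,200), the tray hasn't moved, and the left space is free. Lowering the third.

>>> drive_tool([
  {"tx":0,"ty":2,"tz":40,"turn":0,"fingers":0.2},
  {"tx":0,"ty":0,"tz":40,"turn":0,"fingers":0.2},
  {"tx":0,"ty":0,"tz":20,"turn":0,"fingers":0.2},
  {"tx":0,"ty":0,"tz":10,"turn":0,"fingers":0.2},
  {"tx":0,"ty":-1,"tz":5,"turn":0,"fingers":0.2},
  {"tx":0,"ty":0,"tz":3,"turn":0,"fingers":0.2},
  {"tx":0,"ty":0,"tz":0,"turn":0,"fingers":0.2},
  {"tx":0,"ty":0,"tz":0,"turn":0,"fingers":0.2},
])

```text
clock: 30.05
eef_pos: [0.4336, 0.3425, 0.0601]
orientation: [[0.074, 0.997, 0.002], [0.997, -0.074, 0.001], [0.001, 0.002, -1.0]]
force: [0.4, -0.8, -1.2]
width: 0.386
finger_force: 45.0
```

>>> drive_tool([
  {"tx":0,"ty":0,"tz":4,"turn":0,"fingers":0.2},
  {"tx":0,"ty":0,"tz":3,"turn":0,"fingers":0.2},
  {"tx":0,"ty":0,"tz":1,"turn":0,"fingers":0.2},
  {"tx":0,"ty":0,"tz":0,"turn":0,"fingers":0.2},
  {"tx":0,"ty":0,"tz":0,"turn":0,"fingers":0.2},
])

```text
clock: 30.55
eef_pos: [0.433, 0.3421, 0.0515]
orientation: [[0.073, 0.997, 0.0], [0.997, -0.073, 0.0], [0.0, 0.0, -1.0]]
force: [-1.2, -0.5, 4.1]
width: 0.388
finger_force: 45.0
```

Contact felt (about 4 N upward). Releasing and rising.

>>> drive_tool([
  {"tx":0,"ty":0,"tz":0,"turn":0,"fingers":0.6},
  {"tx":0,"ty":0,"tz":0,"turn":0,"fingers":0.65},
  {"tx":0,"ty":0,"tz":0,"turn":0,"fingers":0.65},
  {"tx":0,"ty":0,"tz":-20,"turn":0,"fingers":0.65},
  {"tx":0,"ty":0,"tz":-40,"turn":0,"fingers":0.65},
  {"tx":0,"ty":0,"tz":-40,"turn":0,"fingers":0.65},
  {"tx":0,"ty":0,"tz":-40,"turn":0,"fingers":0.65},
  {"tx":0,"ty":0,"tz":0,"turn":0,"fingers":0.65},
])

```text
clock: 31.35
eef_pos: [0.4364, 0.3441, 0.1965]
orientation: [[0.073, 0.997, 0.011], [0.997, -0.073, 0.006], [0.006, 0.011, -1.0]]
force: [1.1, 0.7, 0.7]
width: 0.647
finger_force: 0.0
```

>>> drive_tool([
  {"tx":0,"ty":0,"tz":-30,"turn":0,"fingers":0.65},
  {"tx":0,"ty":0,"tz":0,"turn":0,"fingers":0.65},
  {"tx":0,"ty":0,"tz":0,"turn":0,"fingers":0.65},
])

```text
clock: 31.65
eef_pos: [0.4329, 0.3421, 0.2207]
orientation: [[0.073, 0.997, 0.0], [0.997, -0.073, 0.0], [0.0, 0.0, -1.0]]
force: [0.5, 0.1, -0.4]
width: 0.653
finger_force: 0.0
```

```bash
python3 -c "
from h import *
go(540,120,220,0)
im,m=snap('wrist','w9.png')
hsv=cv2.cvtColor(im,cv2.COLOR_RGB2HSV)
kr=cv2.inRange(hsv,(0,150,60),(8,255,255));n,l,s,c=cv2.connectedComponentsWithStats(kr)
for i in range(1,n):
  if s[i,4]>60: print('red',s[i],c[i],np.round(ray(m,*c[i],.057)*1000,1))
"
```

```text
t 31.6 pos [433. 342. 221.] ang -4.2 f [ 0.5  0.1 -0.4] w 0.65 ff 0.0
tool shift [-213.7  123.1    0.7] len 247 turn -4.2
red [   0   97   31   81 1201] [ 10.9050791  147.01998335] [126.  404.4  57. ]
red [325 177   7  39 272] [327.98897059 195.95955882] [432.6 331.8  57. ]
red [417 177  11  39 280] [422.16071429 195.73571429] [529.2 324.9  57. ]
red [508 176  15  40 302] [514.79801325 194.98013245] [624.2 318.8  57. ]
red [334 334  11  11  69] [339.62318841 339.26086957] [433.4 151.7  57. ]
```

>>> drive_tool([
  {"tx":0,"ty":0,"tz":0,"turn":-4.2,"fingers":0.65},
  {"tx":-45,"ty":7,"tz":0,"turn":0,"fingers":0.65},
  {"tx":-45,"ty":7,"tz":0,"turn":0,"fingers":0.65},
  {"tx":-45,"ty":7,"tz":0,"turn":0,"fingers":0.65},
  {"tx":-45,"ty":7,"tz":0,"turn":0,"fingers":0.65},
  {"tx":-45,"ty":7,"tz":0,"turn":0,"fingers":0.65},
  {"tx":-45,"ty":7,"tz":0,"turn":0,"fingers":0.65},
  {"tx":-45,"ty":7,"tz":0,"turn":0,"fingers":0.65},
])

```text
clock: 32.5
eef_pos: [0.481, 0.0255, 0.2194]
orientation: [[0.0, 1.0, -0.003], [1.0, -0.0, 0.001], [0.001, -0.003, -1.0]]
force: [0.7, 0.3, 0.8]
width: 0.652
finger_force: 0.0
```

>>> drive_tool([
  {"tx":-45,"ty":7,"tz":0,"turn":0,"fingers":0.65},
  {"tx":-45,"ty":7,"tz":0,"turn":0,"fingers":0.65},
  {"tx":-45,"ty":7,"tz":0,"turn":0,"fingers":0.65},
  {"tx":-45,"ty":7,"tz":0,"turn":0,"fingers":0.65},
  {"tx":-45,"ty":7,"tz":0,"turn":0,"fingers":0.65},
  {"tx":-45,"ty":7,"tz":0,"turn":0,"fingers":0.65},
  {"tx":0,"ty":0,"tz":0,"turn":0,"fingers":0.65},
  {"tx":0,"ty":0,"tz":0,"turn":0,"fingers":0.65},
])

```text
clock: 33.3
eef_pos: [0.5228, -0.2432, 0.2189]
orientation: [[0.003, 1.0, -0.003], [1.0, -0.002, 0.003], [0.003, -0.003, -1.0]]
force: [-0.1, 0.4, 0.5]
width: 0.65
finger_force: 0.0
```

```bash
python3 -c "
from h import *
go(536.3,-338,60,0)
im,m=snap('wrist','w10.png')
hsv=cv2.cvtColor(im,cv2.COLOR_RGB2HSV)
for n_,lo,hi in(('red',(0,150,60),(8,255,255)),('green',(55,120,50),(85,255,255))):
  n,l,s,c=cv2.connectedComponentsWithStats(cv2.inRange(hsv,lo,hi))
  for i in range(1,n):
    if s[i,4]>40: print(n_,s[i],c[i],np.round(ray(m,*c[i],.037)*1000,1))
u,v=np.round(proj(m,[.5363,-.338,.075])).astype(int);print(u,v)
cv2.imwrite('pics/c5.png',cv2.resize(im[120:260,220:420,::-1],None,fx=4,fy=4,interpolation=0))
"
```

```text
t 33.3 pos [ 523. -243.  219.] ang -0.1 f [-0.1  0.4  0.5] w 0.65 ff 0.0
tool shift [-95.3  14.3 158.6] len 186 turn -0.1
red [228  72  44  15 339] [249.33923304  79.22418879] [ 445.9 -139.5   37. ]
red [ 602  120   38   93 1526] [625.0655308  175.86697248] [ 838.9 -236.5   37. ]
red [373 226   8  21 141] [376.0212766  235.59574468] [ 576.9 -305.4   37. ]
green [337 227   7  20 121] [339.5785124  236.51239669] [ 535.6 -306.5   37. ]
341 279
```

View pics/c5.png

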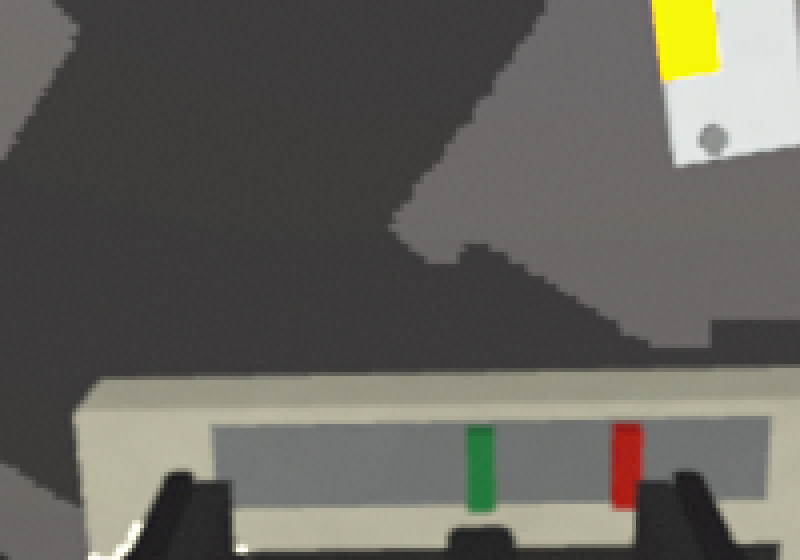

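The grip still stands at green: crop x is 482 for both, with red at 626. Red is 41 mm further in +x.

>>> drive_tool([
  {"tx":-48,"ty":7,"tz":0,"turn":0,"fingers":0.65},
  {"tx":-47,"ty":7,"tz":0,"turn":0,"fingers":0.65},
  {"tx":0,"ty":0,"tz":0,"turn":0,"fingers":0.65},
  {"tx":0,"ty":0,"tz":0,"turn":0,"fingers":0.65},
  {"tx":0,"ty":0,"tz":45,"turn":0,"fingers":0.65},
  {"tx":0,"ty":0,"tz":45,"turn":0,"fingers":0.65},
  {"tx":0,"ty":0,"tz":0,"turn":0,"fingers":0.65},
])

```text
clock: 34.05
eef_pos: [0.5335, -0.3314, 0.1247]
orientation: [[-0.002, 1.0, -0.012], [1.0, 0.002, 0.012], [0.012, -0.012, -1.0]]
force: [-1.6, 1.4, 0.0]
width: 0.65
finger_force: 0.0
```

>>> drive_tool([
  {"tx":0,"ty":0,"tz":35,"turn":0,"fingers":0.65},
  {"tx":0,"ty":0,"tz":20,"turn":0,"fingers":0.65},
  {"tx":0,"ty":0,"tz":12,"turn":0,"fingers":0.65},
  {"tx":0,"ty":0,"tz":0,"turn":0,"fingers":0.65},
  {"tx":0,"ty":0,"tz":0,"turn":0,"fingers":0.65},
])

```text
clock: 34.55
eef_pos: [0.5387, -0.3378, 0.0656]
orientation: [[-0.001, 1.0, 0.001], [1.0, 0.001, -0.001], [-0.001, 0.001, -1.0]]
force: [0.5, 0.5, -0.0]
width: 0.647
finger_force: 0.0
```

>>> drive_tool([
  {"tx":0,"ty":0,"tz":0,"turn":0,"fingers":0.1},
  {"tx":0,"ty":0,"tz":0,"turn":0,"fingers":0.1},
  {"tx":0,"ty":0,"tz":0,"turn":0,"fingers":0.1},
  {"tx":0,"ty":0,"tz":0,"turn":0,"fingers":0.1},
  {"tx":0,"ty":0,"tz":0,"turn":0,"fingers":0.1},
  {"tx":0,"ty":0,"tz":0,"turn":0,"fingers":0.1},
  {"tx":0,"ty":0,"tz":0,"turn":0,"fingers":0.1},
  {"tx":0,"ty":0,"tz":0,"turn":0,"fingers":0.1},
], squeeze=15)

```text
clock: 35.35
eef_pos: [0.5373, -0.3379, 0.0641]
orientation: [[-0.0, 1.0, -0.001], [1.0, 0.0, 0.0], [0.0, -0.001, -1.0]]
force: [-3.3, -0.3, 2.3]
width: 0.231
finger_force: 15.0
```

```bash
python3 -c "
from h import *
go(577.5,-337.3,60,0)"
```

```text
t 35.4 pos [ 537. -338.   64.] ang 0.0 f [-3.3 -0.3  2.3] w 0.23 ff 15.0
tool shift [ 0.5 40.2  4.1] len 40 turn 0.0
```

>>> drive_tool([
  {"tx":0,"ty":10,"tz":0,"turn":0,"fingers":0.1},
  {"tx":0.5,"ty":12,"tz":0,"turn":0,"fingers":0.1},
  {"tx":0,"ty":10,"tz":0,"turn":0,"fingers":0.1},
  {"tx":0,"ty":8,"tz":0,"turn":0,"fingers":0.1},
  {"tx":0,"ty":0,"tz":0,"turn":0,"fingers":0.1},
  {"tx":0,"ty":0,"tz":0,"turn":0,"fingers":0.1},
  {"tx":0,"ty":0,"tz":0,"turn":0,"fingers":0.1},
])

```text
clock: 36.05
eef_pos: [0.579, -0.3372, 0.0641]
orientation: [[0.0, 1.0, 0.002], [1.0, -0.0, -0.0], [-0.0, 0.002, -1.0]]
force: [2.8, 1.1, 0.0]
width: 0.232
finger_force: 15.0
```

>>> drive_tool([
  {"tx":0,"ty":-2,"tz":0,"turn":0,"fingers":0.1},
  {"tx":0,"ty":0,"tz":0,"turn":0,"fingers":0.1},
  {"tx":0,"ty":0,"tz":0,"turn":0,"fingers":0.65},
  {"tx":0,"ty":0,"tz":0,"turn":0,"fingers":0.65},
  {"tx":0,"ty":0,"tz":0,"turn":0,"fingers":0.65},
  {"tx":0,"ty":0,"tz":-30,"turn":0,"fingers":0.65},
  {"tx":0,"ty":0,"tz":-45,"turn":0,"fingers":0.65},
  {"tx":0,"ty":0,"tz":-45,"turn":0,"fingers":0.65},
])

```text
clock: 36.85
eef_pos: [0.5748, -0.3372, 0.1841]
orientation: [[0.001, 1.0, -0.003], [1.0, -0.001, 0.002], [0.002, -0.003, -1.0]]
force: [0.1, -0.0, 0.0]
width: 0.624
finger_force: 0.0
```

>>> drive_tool([
  {"tx":0,"ty":0,"tz":-45,"turn":0,"fingers":0.65},
  {"tx":30,"ty":0,"tz":0,"turn":0,"fingers":0.65},
  {"tx":0,"ty":0,"tz":0,"turn":0,"fingers":0.65},
  {"tx":0,"ty":0,"tz":0,"turn":0,"fingers":0.65},
  {"tx":0,"ty":0,"tz":0,"turn":0,"fingers":0.65},
])

```text
clock: 37.35
eef_pos: [0.5752, -0.3077, 0.2279]
orientation: [[0.0, 1.0, -0.002], [1.0, -0.0, 0.001], [0.001, -0.002, -1.0]]
force: [-0.7, -0.5, -0.2]
width: 0.649
finger_force: 0.0
```

```bash
python3 -c "
from h import *
go(577.5,-337.3,60,0)
w,m=snap('wrist','w11.png');s,_=snap('scene','s3.png')
A=cv2.resize(w[130:290,240:440],(500,400),interpolation=2);B=cv2.resize(s[180:290,390:480],(300,367),interpolation=2);B=cv2.copyMakeBorder(B,0,33,0,0,0)
cv2.imwrite('pics/c6.png',np.hstack([A,B])[:,:,::-1])"
```

```text
t 37.4 pos [ 575. -308.  228.] ang -0.0 f [-0.7 -0.5 -0.2] w 0.65 ff 0.0
tool shift [-29.7   2.6 167.9] len 170 turn -0.0
```

View pics/c6.png

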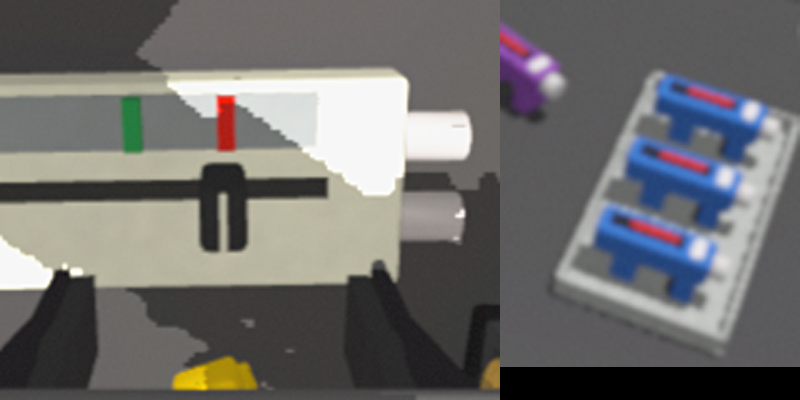

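The grip line (222,220) is about 2 mm from red (226,123), inside the 7 mm limit. All three handles stand side by side on the tray floor.

```bash
python3 -c "
from h import *
print(r.finish_job())"
```

```text
the job is handed in; nothing more can be done
None
```

I handed the job in at about 37 s: the valve grip was last seen about 2 mm from the red mark, and all three blue handles present stood side by side on the tray floor. No verdict came back.

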